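Charge the headlamp packs with the hand crank

ROBOT

A 6-joint arm with a two-finger parallel gripper is mounted at the origin on the work surface. World frame = base frame: x ahead of the robot, y to its left, z up, the work surface at z = 0. Lengths are in mm, angles in degrees, forces in N, time in s.
With the tool pointing down it reaches from about 300 to 850 mm from the base axis. Payload 4.2 kg.
Tool frame: the origin (TCP) lies at the very end of the fingers, on their centre line; the grasp point (between the pads) lies 19 mm behind it (env.grasp_offset is the distance from the TCP to the grasp point, in mm); z points along the fingers, y is the line along which they close (so a half turn about z gives the same grasp; the last joint's range is limited). The gripper opens to 91 mm and grips with 3 to 60 N. Pads are 32 mm wide; open, the fingers measure 118 mm over their backs; the gripper's body (76 mm by 178 mm) begins 60 mm behind the grasp point.
Start: joints at [-67.781, 18.312, 89.639, -0, 72.044, -1.146], TCP at [228.044, -527.863, 213.976] pointing down, gripper open.
Joint ranges: [-177.97, 177.97], [-48.28, 115.42], [12.27, 149.76], [-77.06, 257.06], [2.81, 150.46], [-146.56, 146.56]. Speed limits (degrees/s): [147.25, 147.25, 180, 180, 180, 180].

INTERFACE

Orientations are given as [roll, pitch, yaw] about the fixed x, y, z axes, in that order (R = Rz(yaw) Ry(pitch) Rx(roll)).
In Python, from workcell import env gives the robot as it stands. The module is installed in compiled form; this text tells all that it offers.
- The arm moves only by the tool send_rows, never from a script. Its argument "motion" is a list of rows, each an object of numbers: "tx", "ty", "tz": the shift along the tool's x, y, z in units of 500 mm (1.0 is 500 mm); "rx", "ry", "rz": the turn, a rotation vector about the tool's x, y, z in units of 30 degrees (1.0 is 30 degrees); "gripper": the closure, from -1 (fully open) to 1 (shut). In form: [{"tx": .., "ty": .., "tz": .., "rx": .., "ry": .., "rz": .., "gripper": ..}, ...]. A call has 1 to 12 rows; each row shifts and turns the commanded pose from where the row before left it, along the tool's axes as they then stand; what a row does not reach is not made up. A row lasts 1/8 s, in which the tool goes at most 62.5 mm and 10.7 degrees, less where a joint would pass 70% of its speed; a pose out of reach is approached as far as the arm can. A call with a number of a shift or a turn outside -1 to 1 is refused whole. A call with a gripper value outside its range is refused whole. The fingers move at their own pace and stop on an object; "grip_force" is the grip in N (left out, the last holds). Time passes only in rows, so rows that do not move let the fingers close. It gives the time, the measured TCP pose, the force, the opening and the grip force at its end, in the units of the state.
- env.state(): the state, without advancing time (a new reading comes with each control period).
- env.grab_frame(name): name is "side" or "top"; returns a dict with "frame" (400x640x3 uint8, red, green, blue), "vertical_fov" (degrees; the focal length in pixels is half the picture's height over the tangent of half this angle, whatever the lens; pixels are square), "cx", "cy" (the principal point, pixels), "rvec" (rotation vector, rad) and "tvec" (3), from world to camera coordinates, as OpenCV has them. Camera axes: x right, y down, z forward; pixel columns grow to the right and rows downward; lengths in mm; the calibration is good to about 2 mm. A picture is of the moment at which its call begins. There is no depth.
- env.job_done(): hands the job in; it is judged then, once.
The state is a dict: "time_s": time; "qpos": joint angles; "qvel": joint speeds; "effort": joint torques, N m; "ee_pos": TCP position; "ee_rot": TCP orientation; "force": force on the tool from outside, world axes, zero at the start; "torque": the same for the moment, N m; "gripper_width": finger opening in mm; "gripper_force": force on a finger pad.
Only numpy, scipy, OpenCV 4.12 (cv2) and the standard library are available. Lean on these libraries where they do the work, as an engineer would, in place of code of your own. Each camera call takes 0.05 s, during which the arm holds its last target. There are 200 camera calls.

TASK

Charge the headlamp batteries by hand: thread every blue battery pack flat over the four posts of the orange charger, one on top of another, and then lay the aluminium cover plate over the posts on top of them. Then fit the crank fully down on the square shaft and wind it clockwise until the gauge needle stands in the green, and finally take the crank off and stand it upright on its rubber mat again. Leave the other things on the ledge alone.

Things in the scene. Friction and masses are not known exactly. Their poses are not given: they have to be found in the camera images.
- charger: orange hand-wound battery charger, fixed; housing 120 mm (x) by 240 mm (y), flat top 45 mm above the ledge. Origin: centre of the underside, z up. On its top: the pack bay (point bay) centred at y = -75 mm, the square winding shaft (point shaft) at y = +75 mm, x = 0, and the round charge gauge between them at x = 12, y = 3 mm
- bay (a point): centre of the charger's pack bay on the housing top, axes as the charger's. Four fixed upright brass posts, 7 mm thick, rounded tips, stand at x = +-34, y = +-15 mm about it and rise 50 mm above it. The bay is open on all sides
- shaft (a point): foot of the winding shaft: point on its axis on the top of the 38 mm collar, 51 mm above the ledge, where the crank's hub comes to rest. It turns with the shaft. Shaft: vertical steel square, 14 x 14 mm, sides along this point's x and y, standing 18 mm straight and then a 6 mm cone tip, 24 mm in all above this point. At shaft angle 0 its x is the charger's x
- winder (a joint): angle of the winding shaft, rad, growing clockwise seen from above. Starts between 0 and 1.5; the green of the gauge begins at 19.5 (about three full turns); a stop ends the travel at 23. It turns with about 0.07 N m (1 to 2 N at the crank's handle) and stays where it is left
- needle (a joint): angle of the black gauge needle, rad, geared at one tenth of the shaft angle, growing clockwise seen from above. Red marks up to 1.95; green marks from 1.95 to 2.3
- crank: loose steel crank, 220 g, standing stably on its hub. Origin: centre of the hub's underside; z up, x along the arm to the handle. Hub 34 x 34 x 26 mm tall; socket below 16 mm square (1 mm play each side on the shaft), 26 mm deep, sides along x and y: fits the shaft in any of 4 directions. Arm 22 mm wide at z = 26 to 34, x = -28 to 72 mm; round counterweight out to x = -45 mm, z = 24 to 38
- crank_block (a point): centre of the crank's red grip block over the hub, 20 x 20 mm (sides along the crank's x and y), from 34 to 62 mm above the hub's underside; this point is 48 mm above it, axes as the crank's. Hold it across y to lift and fit the crank
- crank_handle (a point): middle of the crank's black handle, 60 mm along x from the hub's axis and 56 mm above the hub's underside: an upright sleeve 18 mm thick, 42 mm tall, spinning freely on its pin. To wind, grip it firmly from above and carry it in a 60 mm circle about the shaft
- mat: black rubber mat fixed on the ledge, 100 x 100 x 3 mm, where the crank starts and is put back. Origin: centre of the underside
- pack1: blue battery pack with white label, flat plate 90 x 52 x 12 mm, 130 g, lying flat, the same end for end. Origin: centre of the underside; x along the 90 mm length, y across the 52 mm width. Four through holes 10 mm square at x = +-34, y = +-15 mm fit the 7 mm posts (1.5 mm play all round). Hold it across its width at mid length. Two or three packs are present; an absent one has no pose
- pack2: blue battery pack with white label, flat plate 90 x 52 x 12 mm, 130 g, lying flat, the same end for end. Origin: centre of the underside; x along the 90 mm length, y across the 52 mm width. Four through holes 10 mm square at x = +-34, y = +-15 mm fit the 7 mm posts (1.5 mm play all round). Hold it across its width at mid length. Two or three packs are present; an absent one has no pose
- pack3: blue battery pack with white label, flat plate 90 x 52 x 12 mm, 130 g, lying flat, the same end for end. Origin: centre of the underside; x along the 90 mm length, y across the 52 mm width. Four through holes 10 mm square at x = +-34, y = +-15 mm fit the 7 mm posts (1.5 mm play all round). Hold it across its width at mid length. Two or three packs are present; an absent one has no pose
- cover: aluminium cover plate 90 x 52 x 6 mm, 120 g, with the same four 10 mm square holes as the packs (x = +-34, y = +-15 mm), lying flat, and a black grip bar on top along x, 44 mm long, 14 mm wide, z = 6 to 28 mm. Origin: centre of the plate's underside; x along the 90 mm length, z up. The same end for end
- dispenser: chrome push dispenser of hand lotion, upright, 64 mm across and 170 mm tall. Leave it alone. Origin: centre of its underside
- jar: closed green glass jar with steel lid, upright, 80 mm across, 110 mm tall. Leave it alone. Origin: centre of its underside
- dish: white ceramic dish with keys in it, 120 mm across, 30 mm tall. Leave it alone. Origin: centre of its underside
- flashlight: aluminium flashlight lying down, 130 mm long, 38 mm thick. Leave it alone. Origin: centre of its underside
- buckle: black plastic snowshoe binding buckle lying flat, 75 x 51 x 16 mm. Leave it alone. Origin: centre of its underside
- compass: round brass pocket compass lying flat, 48 mm across, 14 mm tall. Leave it alone. Origin: centre of its underside
Not all that is in view belongs to the job. Leave any turquoise look-alike of the pack3 alone. Several things have the shape of the crank; the one meant has the colours described above.

How it is judged (in metres and radians):
On the way, in this order (a step that is already met when the one before it is completed fails the run):
1. all packs present lie flat and let go over the four posts (horizontal distance between each of pack1, pack2, pack3 and bay below 0.004 m and angle between each of pack1, pack2, pack3's own z axis and vertical below 0.05 rad and angle between the x axis of each of pack1, pack2, pack3 and the x axis of bay, either way round below 0.08 rad and z of pack1 in the frame of bay between -0.003 and 0.0275 m and z of pack2 in the frame of bay between -0.003 and 0.0275 m and z of pack3 in the frame of bay between -0.003 and 0.0275 m and contact force between each of pack1, pack2, pack3 and the fingers below 0.1 N and linear speed of each of pack1, pack2, pack3 below 0.02 m/s), for 0.2 s.
2. the cover plate lies flat and let go over the posts on top of the packs (horizontal distance between each of pack1, pack2, pack3, cover and bay below 0.004 m and angle between each of pack1, pack2, pack3, cover's own z axis and vertical below 0.05 rad and angle between the x axis of each of pack1, pack2, pack3, cover and the x axis of bay, either way round below 0.08 rad and z of pack1 in the frame of bay between -0.003 and 0.0275 m and z of pack2 in the frame of bay between -0.003 and 0.0275 m and z of pack3 in the frame of bay between -0.003 and 0.0275 m and z of cover in the frame of bay between -0.003 and 0.0395 m and z of cover in the frame of pack1 above 0.01 m and z of cover in the frame of pack2 above 0.01 m and z of cover in the frame of pack3 above 0.01 m and contact force between cover and the fingers below 0.1 N and linear speed of cover below 0.02 m/s), for 0.2 s.
3. the crank sits fully down on the square shaft (horizontal distance between crank and shaft below 0.004 m and z of crank in the frame of shaft between -0.003 and 0.003 m and angle between crank's own z axis and vertical below 0.07 rad), for 0.2 s.
4. the crank, still on the shaft, has wound the needle into the green (horizontal distance between crank and shaft below 0.004 m and z of crank in the frame of shaft below 0.012 m and value of joint winder above 19.5 rad), for 0.2 s.
At the end, for the whole second after the job is handed in: Every pack present and, above them, the cover lie flat (3 degrees) low on the posts, within 4 mm of the bay's centre; the shaft is past 19.5 rad (needle in the green); the crank stands upright (4.5 degrees) on the mat, within 48 mm of its centre; all at rest (horizontal distance between each of pack1, pack2, pack3, cover and bay below 0.004 m and angle between each of pack1, pack2, pack3, cover's own z axis and vertical below 0.05 rad and angle between the x axis of each of pack1, pack2, pack3, cover and the x axis of bay, either way round below 0.08 rad and z of pack1 in the frame of bay between -0.003 and 0.0275 m and z of pack2 in the frame of bay between -0.003 and 0.0275 m and z of pack3 in the frame of bay between -0.003 and 0.0275 m and z of cover in the frame of bay between -0.003 and 0.0395 m and z of cover in the frame of pack1 above 0.01 m and z of cover in the frame of pack2 above 0.01 m and z of cover in the frame of pack3 above 0.01 m and value of joint winder above 19.5 rad and linear speed of each of cover, pack1, pack2, pack3, crank below 0.02 m/s and horizontal distance between crank and mat below 0.048 m and z of crank in the frame of mat between 0 and 0.006 m and angle between crank's own z axis and vertical below 0.08 rad); the robot touches nothing.
It fails at once if one of the other things on the ledge is pushed more than 25 mm aside (distance of any of dispenser, jar, dish, flashlight, buckle, compass from where it was at the start of the episode above 0.025 m).
Of pack1, pack2, pack3 only 2 to 3 are there at a start; the rules pass over those that are not, and their reading is None.
At some moment in a run one of pack1, pack2, pack3, cover may be knocked a few centimetres aside while the robot is not near it.
It also fails if it takes over 210 s, if anything falls off the work surface, if the arm or the gripper's body presses on something with over 40 N, if the wrist force passes 120 N, or if a joint passes its speed limit or range.

## Working session

There is one attempt and no reset: what is moved stays moved. The work goes in short steps, Python scripts to look and compute and a tool call to move; the robot and the scene stay as the last step left them, time stands still between calls to the robot, and variables do not carry over. Pictures are saved under pics/ and viewed, at most 14 in all, crops included, and the job is handed in when it is done.

Besides the shell and the picture viewer there is one more tool, called after "Call:" as name([rows], argument=value, ...), one row to a line, values as JSON. send_rows: Moves the arm, as the interface text tells. Shifts and turns lie within -1 to 1; 1 stands for 500 mm of shift or 30 degrees of turn. Its arguments: {"type":"object","properties":{"motion":{"type":"array"},"grip_force":{"type":"number"}},"required":["motion"]}

```bash
mkdir -p pics
cat > h.py <<'E'
import numpy as np, cv2, json
from workcell import env
def grab(n):
    f=env.grab_frame(n); np.savez(f'{n}.npz',**{k:np.array(v) for k,v in f.items()}); return f
def cam(f):
    im=f['frame']; F=im.shape[0]/2/np.tan(np.radians(float(f['vertical_fov'])/2))
    K=np.array([[F,0,float(f['cx'])],[0,F,float(f['cy'])],[0,0,1]]); R=cv2.Rodrigues(np.array(f['rvec'],float))[0]
    return K,R,np.array(f['tvec'],float).reshape(3)
def p2w(f,u,v,z):
    K,R,t=cam(f); d=R.T@np.linalg.inv(K)@[u,v,1]; c=-R.T@t; return (c+d*(z-c[2])/d[2])
def w2p(f,P):
    K,R,t=cam(f); q=K@(R@np.array(P,float)+t); return q[:2]/q[2]
def save(f,name,box=None,s=1):
    im=f['frame'][...,::-1]
    if box: x0,y0,x1,y1=box; im=im[y0:y1,x0:x1]
    cv2.imwrite(f'pics/{name}.png',cv2.resize(im,None,fx=s,fy=s,interpolation=cv2.INTER_CUBIC))
E
python3 - <<'E'
from h import *
for n in('top','side'):
    f=grab(n); save(f,n+'0',s=1.25); K,R,t=cam(f); print(n,K.round(1).tolist(),(-R.T@t).round(0))
s=env.state(); print({k:np.round(v,2).tolist() for k,v in s.items()}, env.grasp_offset)
E
```

```text
top [[395.0, 0.0, 321.7], [0.0, 395.0, 203.3], [0.0, 0.0, 1.0]] [ 431.  -87. 1151.]
side [[481.1, 0.0, 319.8], [0.0, 481.1, 193.2], [0.0, 0.0, 1.0]] [ 373. -886. 1056.]
{'time_s': 0.1, 'qpos': [-67.78, 18.35, 89.7, 0.0, 72.05, -1.15], 'qvel': [-0.02, -0.05, -0.18, -0.01, 0.02, 0.06], 'effort': [0.0, -41.33, -23.25, 0.07, 0.04, -0.0], 'ee_pos': [227.87, -527.41, 213.2], 'ee_rot': [-179.91, -0.0, 23.36], 'force': [-0.2, -0.32, -0.5], 'torque': [-0.02, 0.0, -0.02], 'gripper_force': 0.0, 'gripper_width': 91.43} 18.8
```

View pics/top0.png

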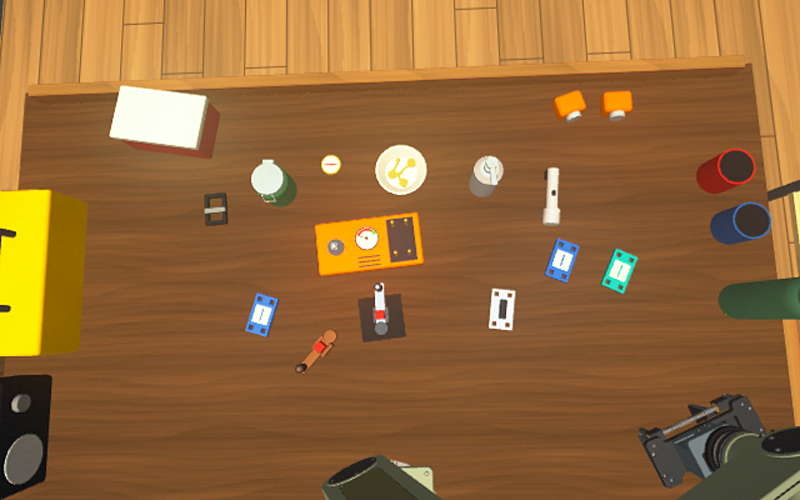

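View pics/side0.png

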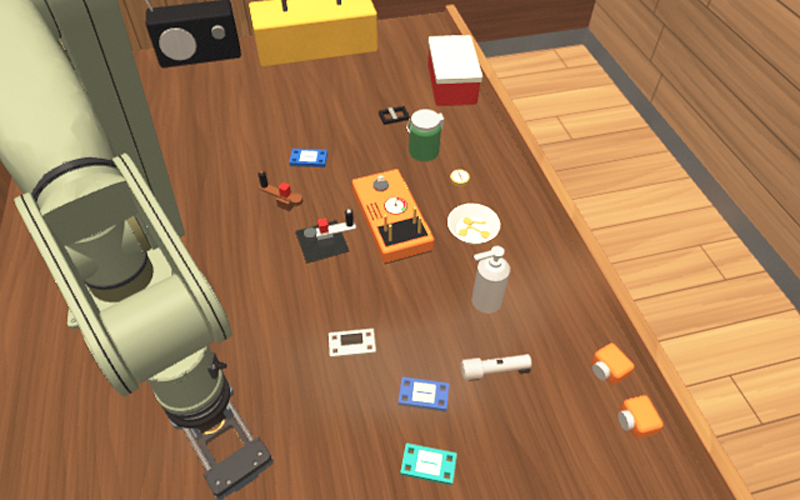

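Candidates in the top view (shown at 1.25x):
- **Packs:** blue at (262,314) and (562,260). The turquoise one at (620,271) is a decoy.
- **Cranks:** steel with black handle on the mat at (380,310). The copper one at (318,350) is a decoy.
- **Cover:** white plate with black bar at (502,309).
- **Charger:** at (370,243).

Next I'll check these in one close crop and fit the poses.

```bash
cat >> h.py <<'E'
from scipy.optimize import minimize
def box(L,W,H,z0=0): return np.array([[x,y,z] for x in(-L/2,L/2) for y in(-W/2,W/2) for z in(z0,z0+H)])
def mask(f,kind,bx,S=6):
    x0,y0,x1,y1=bx; im=cv2.resize(f['frame'][y0:y1,x0:x1],None,fx=S,fy=S,interpolation=cv2.INTER_CUBIC).astype(int)
    hsv=cv2.cvtColor(im.clip(0,255).astype(np.uint8),cv2.COLOR_RGB2HSV); h,s,v=[hsv[...,i].astype(int) for i in range(3)]
    m={'blue':(abs(h-110)<12)&(s>110)&(v>60)|(s<60)&(v>150),'orange':(h>6)&(h<22)&(s>185)&(v>165),'white':(s<60)&(v>130)}[kind].astype(np.uint8)
    n,l,st,_=cv2.connectedComponentsWithStats(m); k=1+st[1:,4].argmax()
    c=np.argwhere(l==k)[:,::-1].astype(np.float32)
    return (cv2.convexHull(c)[:,0]+.5)/S-.5+[x0,y0]
def iou(a,b):
    a,b=a.astype(np.float32),b.astype(np.float32); i=cv2.intersectConvexConvex(a,b)[0]; return i/(cv2.contourArea(a)+cv2.contourArea(b)-i)
def fit(obs,model,p0,z=0):
    # obs: list of (frame,hull)
    def pts(p,f):
        c,s=np.cos(p[2]/50),np.sin(p[2]/50); M=model@np.array([[c,s,0],[-s,c,0],[0,0,1]])+[p[0],p[1],z]
        return cv2.convexHull(np.array([w2p(f,q) for q in M],np.float32))[:,0]
    g=lambda p:sum(1-iou(h,pts(p,f)) for f,h in obs)
    p0=[p0[0],p0[1],np.radians(p0[2])*50]
    r=minimize(g,p0,method='Nelder-Mead',options=dict(initial_simplex=[p0]+[np.add(p0,d) for d in([8,0,0],[0,8,0],[0,0,8])],xatol=.02,fatol=1e-5,maxiter=400))
    return np.r_[r.x[:2],np.degrees(r.x[2]/50)].round(2),round(r.fun,4)
E
python3 - <<'E'
from h import *
t=np.load('top.npz');s=np.load('side.npz')
# boxes in original px
B={'packL':('blue',(190,225,230,275),(225,112,268,140),box(90,52,12),75),
 'packR':('blue',(428,182,470,230),(310,295,368,335),box(90,52,12),70),
 'cover':('white',(384,222,420,270),(255,258,308,290),box(90,52,6),90),
 'charger':('orange',(240,160,350,230),(272,128,355,215),box(120,240,45),0)}
for n,(k,bt,bs,m,y) in B.items():
    ht,hs=mask(t,k,bt),mask(s,k,bs); c=ht.mean(0); p=p2w(t,*c,10)
    for o in([(t,ht),(s,hs)],[(t,ht)],[(s,hs)]):
        best=min((fit(o,m,(p[0],p[1],a)) for a in((y,-y,y+20,y-20))),key=lambda r:r[1]); print(n,*best)
im=[]
for f,b in((t,(240,165,345,275)),(t,(190,225,280,305)),(t,(380,175,515,275)),(s,(190,125,350,235))):
    x0,y0,x1,y1=b; i=f['frame'][y0:y1,x0:x1,::-1]; k=min(400/i.shape[1],300/i.shape[0]); i=cv2.resize(i,None,fx=k,fy=k,interpolation=cv2.INTER_CUBIC)
    i=cv2.copyMakeBorder(i,0,300-i.shape[0],0,400-i.shape[1],0); im.append(i)
cv2.imwrite('pics/mos.png',np.vstack([np.hstack(im[:2]),np.hstack(im[2:])]))
E
```

```text
packL [446.5 285.3 162.5] 0.0797
packL [446.48 285.47 162.25] 0.0293
packL [446.79 284.37 -15.61] 0.0481
packR [ 554.52 -413.05  157.46] 0.1595
packR [ 554.08 -413.08  156.68] 0.0295
packR [ 556.72 -409.46  156.55] 0.1215
cover [ 446.42 -271.12  172.55] 0.0742
cover [ 445.76 -270.9   172.38] 0.0513
cover [ 446.59 -271.16  172.64] 0.0212
charger [601.8   29.49   4.82] 0.4253
charger [601.83  29.08   4.85] 0.0177
charger [602.37  34.53   4.45] 0.4033
```

View pics/mos.png

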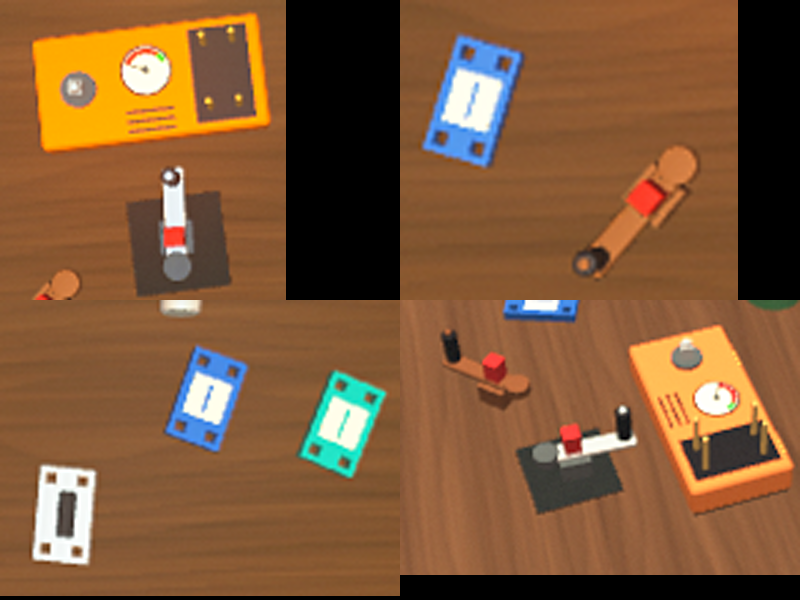

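The crop confirms the choices: two blue packs, a turquoise decoy, a white cover with black bar, and the steel crank on the mat with its handle pointing to +x. The four gold post tips show at about (200,36), (231,30), (208,101) and (238,97). Next I'll refine the bay from the posts and find the crank from its red block and counterweight.

```bash
cat > m.py <<'E'
from h import *
def blobs(f,fn,bx,n,S=8):
    x0,y0,x1,y1=bx; im=cv2.resize(f['frame'][y0:y1,x0:x1],None,fx=S,fy=S,interpolation=cv2.INTER_CUBIC)
    hsv=cv2.cvtColor(im,cv2.COLOR_RGB2HSV).astype(int); m=fn(hsv[...,0],hsv[...,1],hsv[...,2]).astype(np.uint8)
    N,l,st,c=cv2.connectedComponentsWithStats(m); k=1+np.argsort(-st[1:,4])[:n]
    return [((c[i]+.5)/S-.5+[x0,y0],st[i,4]/S/S,(cv2.convexHull(np.argwhere(l==i)[:,::-1].astype(np.float32))[:,0]+.5)/S-.5+[x0,y0]) for i in k]
red=lambda h,s,v:((h<6)|(h>172))&(s>150)&(v>100)
def crank(t,s,bt,bs,p0,z):
    ht,hs=blobs(t,red,bt,1)[0][2],blobs(s,red,bs,1)[0][2]
    return [fit(o,box(20,20,28,34),p0,z) for o in([(t,ht),(s,hs)],[(t,ht)],[(s,hs)])]
E
python3 - <<'E'
from m import *
t=np.load('top.npz');s=np.load('side.npz')
a=np.radians(4.85); R=np.array([[np.cos(a),-np.sin(a)],[np.sin(a),np.cos(a)]])
P=[np.r_[R@[x,-75+y]+[601.8,29.1],z] for x in(-34,34) for y in(-15,15) for z in(45,95)]
for n,f in(('t',t),('s',s)): print(n,[w2p(f,p).round(1).tolist() for p in P], 'shaft',w2p(f,np.r_[R@[0,75]+[601.8,29.1],75]).round(1))
gold=lambda h,s,v:(v>115)&(s>90)&(h>10)&(h<32)
for n,f,b in(('t',t,(311,172,332,206)),('s',s,(305,160,345,190))):
    for c,A,hu in blobs(f,gold,b,5): print(n,c.round(2),round(A,1),hu.min(0).round(1),hu.max(0).round(1))
print(crank(t,s,(290,235,320,265),(250,170,270,195),(420,13,8),3))
dark=lambda h,s,v:(v<70)
for n,f,b in(('t',t,(296,222,312,238)),('s',s,(272,164,288,186))):
    for c,A,hu in blobs(f,dark,b,2): print(n,c.round(2),round(A,1),hu.min(0).round(1),hu.max(0).round(1))
E
```

```text
t [[327.4, 202.3], [327.0, 199.9], [316.9, 203.5], [315.9, 201.2], [324.8, 178.8], [324.2, 175.3], [314.3, 180.0], [313.3, 176.6]] shaft [266.6 195.5]
s [[311.4, 191.3], [311.4, 179.2], [307.9, 183.4], [307.8, 171.3], [334.6, 185.3], [335.3, 173.2], [330.9, 177.6], [331.4, 165.4]] shaft [304.3 140.7]
t [323.05 175.32] 98.5 [310.6 171.6] [331.4 188.2]
t [313.7  178.67] 22.7 [311.2 175.3] [316.1 181.8]
t [327.1  201.14] 18.2 [325.2 198.2] [328.9 204.1]
t [316.33 202.37] 18.1 [314.2 199.7] [318.6 205.4]
t [311.08 203.32] 5.3 [310.6 200.8] [311.7 205.4]
s [327.06 172.04] 624.6 [304.6 159.6] [344.4 189.4]
s [322.86 164.88] 1.8 [321.9 162.4] [324.2 165.8]
s [319.6  159.79] 0.2 [319.4 159.6] [319.8 160.2]
s [321.01 169.36] 0.2 [320.7 169.2] [321.3 169.6]
s [309.63 168.28] 0.1 [309.4 168.1] [309.9 168.4]
[(array([440.81,   6.7 ,   3.9 ]), np.float64(0.3124)), (array([440.32,   5.85,   0.55]), np.float64(0.1571)), (array([440.85,   7.96,   4.89]), np.float64(0.1453))]
t [304.7  229.86] 1.0 [304.4 228.7] [304.9 230.9]
s [279.15 174.83] 54.6 [275.7 168.2] [281.9 180.4]
```

Run:
```python
from m import *
t=np.load('top.npz');s=np.load('side.npz')
print('handle',p2w(s,279.15,174.83,59))
a=np.radians(4.85); R=np.array([[np.cos(a),-np.sin(a)],[np.sin(a),np.cos(a)]])
print('bay',R@[0,-75]+[601.8,29.1],'shaft',R@[0,75]+[601.8,29.1])
# mat
dk=lambda h,s,v:(v<62)
for c,A,hu in blobs(t,dk,(280,230,330,280),2): print('mat',p2w(t,*c,3).round(1),A,cv2.minAreaRect(hu.astype(np.float32)))
# compass needle & shaft top
st=lambda h,s,v:(s<90)&(v>60)
for c,A,hu in blobs(t,st,(258,185,280,207),2): print('collar',c,A,p2w(t,*c,51).round(1))
for c,A,hu in blobs(t,lambda h,s,v:(s<60)&(v>160),(258,185,280,207),2): print('shaftTop',c,A,p2w(t,*c,72).round(1),hu.min(0),hu.max(0),cv2.minAreaRect(hu.astype(np.float32)))
i=[]
for f,b in((t,(255,180,310,206)),(s,(290,130,335,180))):
    x0,y0,x1,y1=b; q=f['frame'][y0:y1,x0:x1,::-1]; k=min(390/q.shape[1],400/q.shape[0]); q=cv2.resize(q,None,fx=k,fy=k,interpolation=cv2.INTER_CUBIC); i.append(cv2.copyMakeBorder(q,0,400-q.shape[0],0,400-q.shape[1],0)); print(k)
cv2.imwrite('pics/shaft.png',np.hstack(i))
```

```text
handle [500.06080065   4.42396833  59.        ]
bay [608.14105616 -45.63145928] shaft [595.45894384 103.83145928]
mat [499.8   5.8   3. ] 0.03125 ((304.6875, 230.625), (0.125, 0.0), -90.0)
collar [268.19928131 197.26457075] 119.03125 [594.  103.7  51. ]
shaftTop [266.8665625 196.43975  ] 31.25 [593.3 103.7  72. ] [264.0625 193.4375] [269.8125 199.5625] ((266.9375, 196.5), (6.125, 5.75), 90.0)
shaftTop [262.1875 197.5625] 0.078125 [590.6 116.8  72. ] [262.1875 197.3125] [262.1875 197.8125] ((262.1875, 197.5625), (0.5, 0.0), -90.0)
7.090909090909091
8.0
```

View pics/shaft.png

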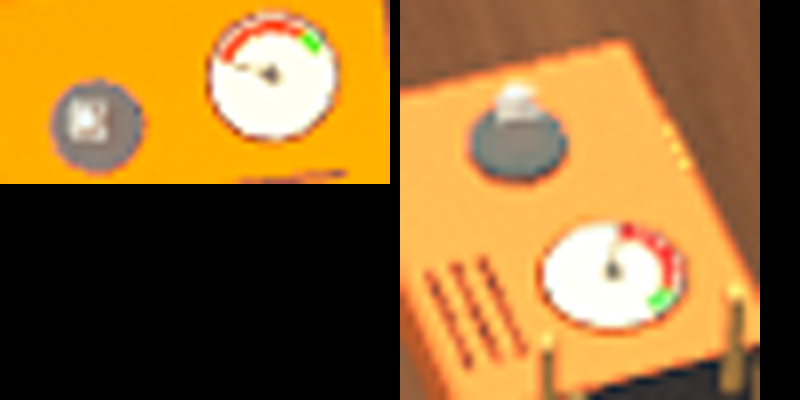

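```bash
cat > plan.py <<'E'
from h import *; import sys
from scipy.spatial.transform import Rotation as Ro
s=env.state(); p=np.array(s['ee_pos']); R=Ro.from_euler('xyz',s['ee_rot'],degrees=True)
cur=p
print('t',round(s['time_s'],1),p.round(2),np.round(s['ee_rot'],2),'w',round(s['gripper_width'],1),'F',np.round(s['force'],1))
for a in sys.argv[1:]:
    x,y,z,yw=map(float,a.split(','))
    d=R.inv().apply(np.array([x,y,z])-cur)/500
    T=Ro.from_euler('xyz',[180,0,yw],degrees=True)
    rv=(R.inv()*T).as_rotvec(degrees=True)/30
    print(a,'t',d.round(4),'r',rv.round(4)); cur=np.array([x,y,z]); R=T
E
python3 plan.py 554,-413,213,-23 554,-413,60,-23
```

```text
t 0.1 [ 227.87 -527.41  213.2 ] [-179.91   -0.     23.36] w 91.4 F [-0.2 -0.3 -0.5]
554,-413,213,-23 t [6.895e-01 4.860e-02 4.000e-04] r [-3.0000e-03  1.2000e-03  1.5455e+00]
554,-413,60,-23 t [ 0.    -0.     0.306] r [0. 0. 0.]
```

Call:
send_rows([
  {"tx": 0.1,"ty": 0.007,"gripper": -1},
  {"tx": 0.1,"ty": 0.007,"gripper": -1},
  {"tx": 0.1,"ty": 0.007,"gripper": -1},
  {"tx": 0.1,"ty": 0.007,"gripper": -1},
  {"tx": 0.1,"ty": 0.007,"gripper": -1},
  {"tx": 0.1,"ty": 0.007,"gripper": -1},
  {"tx": 0.09,"ty": 0.007,"gripper": -1},
  {"rz": 0.309,"gripper": -1},
  {"rz": 0.309,"gripper": -1},
  {"rz": 0.309,"gripper": -1},
  {"rz": 0.309,"gripper": -1},
  {"rz": 0.309,"gripper": -1},
], grip_force=20)

```text
invalid input at $.motion[0]: expected keys tx, ty, tz, rx, ry, rz, gripper
```

```bash
python3 plan.py 554,-413,3,-23
```

```text
t 0.1 [ 227.87 -527.41  213.2 ] [-179.91   -0.     23.36] w 91.4 F [-0.2 -0.3 -0.5]
554,-413,3,-23 t [0.6895 0.0493 0.4204] r [-3.0000e-03  1.2000e-03  1.5455e+00]
```

All keys are required.

Call:
send_rows([
  {"tx": 0.1,"ty": 0.007,"tz": 0,"rx": 0,"ry": 0,"rz": 0,"gripper": -1},
  {"tx": 0.1,"ty": 0.007,"tz": 0,"rx": 0,"ry": 0,"rz": 0,"gripper": -1},
  {"tx": 0.1,"ty": 0.007,"tz": 0,"rx": 0,"ry": 0,"rz": 0,"gripper": -1},
  {"tx": 0.1,"ty": 0.007,"tz": 0,"rx": 0,"ry": 0,"rz": 0,"gripper": -1},
  {"tx": 0.1,"ty": 0.007,"tz": 0,"rx": 0,"ry": 0,"rz": 0,"gripper": -1},
  {"tx": 0.1,"ty": 0.007,"tz": 0,"rx": 0,"ry": 0,"rz": 0,"gripper": -1},
  {"tx": 0.09,"ty": 0.007,"tz": 0,"rx": 0,"ry": 0,"rz": 0,"gripper": -1},
  {"tx": 0,"ty": 0,"tz": 0,"rx": 0,"ry": 0,"rz": 0.309,"gripper": -1},
  {"tx": 0,"ty": 0,"tz": 0,"rx": 0,"ry": 0,"rz": 0.309,"gripper": -1},
  {"tx": 0,"ty": 0,"tz": 0,"rx": 0,"ry": 0,"rz": 0.309,"gripper": -1},
  {"tx": 0,"ty": 0,"tz": 0,"rx": 0,"ry": 0,"rz": 0.309,"gripper": -1},
  {"tx": 0,"ty": 0,"tz": 0,"rx": 0,"ry": 0,"rz": 0.309,"gripper": -1},
], grip_force=20)

```text
time_s: 1.6
ee_pos: [554.3, -413.3, 213.2]
ee_rot: [-180.0, 0.1, -23.3]
force: [-0.6, -1.0, 0.2]
gripper_width: 91.5
gripper_force: 0.0
```

```bash
python3 plan.py 554,-413,3,-23
```

```text
t 1.6 [ 554.25 -413.33  213.25] [-1.7998e+02  7.0000e-02 -2.3290e+01] w 91.5 F [-0.6 -1.   0.2]
554,-413,3,-23 t [-2.000e-04 -3.000e-04  4.205e-01] r [-0.0006  0.0024 -0.0096]
```

Call:
send_rows([
  {"tx": 0,"ty": 0,"tz": 0.1,"rx": 0,"ry": 0,"rz": 0,"gripper": -1},
  {"tx": 0,"ty": 0,"tz": 0.1,"rx": 0,"ry": 0,"rz": 0,"gripper": -1},
  {"tx": 0,"ty": 0,"tz": 0.1,"rx": 0,"ry": 0,"rz": 0,"gripper": -1},
  {"tx": 0,"ty": 0,"tz": 0.08,"rx": 0,"ry": 0,"rz": 0,"gripper": -1},
  {"tx": 0,"ty": 0,"tz": 0.03,"rx": 0,"ry": 0,"rz": 0,"gripper": -1},
  {"tx": 0,"ty": 0,"tz": 0.009,"rx": 0,"ry": 0,"rz": 0,"gripper": -1},
  {"tx": 0,"ty": 0,"tz": 0,"rx": 0,"ry": 0,"rz": 0,"gripper": 1},
  {"tx": 0,"ty": 0,"tz": 0,"rx": 0,"ry": 0,"rz": 0,"gripper": 1},
  {"tx": 0,"ty": 0,"tz": 0,"rx": 0,"ry": 0,"rz": 0,"gripper": 1},
  {"tx": 0,"ty": 0,"tz": 0,"rx": 0,"ry": 0,"rz": 0,"gripper": 1},
  {"tx": 0,"ty": 0,"tz": 0,"rx": 0,"ry": 0,"rz": 0,"gripper": 1},
  {"tx": 0,"ty": 0,"tz": 0,"rx": 0,"ry": 0,"rz": 0,"gripper": 1},
])

```text
time_s: 3.1
ee_pos: [554.6, -413.8, 5.0]
ee_rot: [180.0, -0.0, -23.0]
force: [-1.3, 0.0, 4.4]
gripper_width: 51.8
gripper_force: 20.0
```

```bash
python3 plan.py 554,-413,153,-23 600,-300,153,4.85 607,-45,153,4.85
```

```text
t 3.1 [ 554.57 -413.82    5.01] [ 1.7997e+02 -4.0000e-02 -2.2980e+01] w 51.8 F [-1.3  0.   4.4]
554,-413,153,-23 t [-0.0015 -0.0009 -0.296 ] r [ 0.0009 -0.0012  0.0007]
600,-300,153,4.85 t [-0.0036 -0.244  -0.    ] r [-0.      0.     -0.9283]
607,-45,153,4.85 t [ 0.0571 -0.507  -0.    ] r [0. 0. 0.]
```

Call:
send_rows([
  {"tx": 0,"ty": 0,"tz": -0.08,"rx": 0,"ry": 0,"rz": 0,"gripper": 1},
  {"tx": 0,"ty": 0,"tz": -0.11,"rx": 0,"ry": 0,"rz": -0.309,"gripper": 1},
  {"tx": 0,"ty": 0,"tz": -0.11,"rx": 0,"ry": 0,"rz": -0.309,"gripper": 1},
  {"tx": 0,"ty": 0,"tz": 0,"rx": 0,"ry": 0,"rz": -0.309,"gripper": 1},
  {"tx": 0.024,"ty": -0.104,"tz": 0,"rx": 0,"ry": 0,"rz": 0,"gripper": 1},
  {"tx": 0.024,"ty": -0.104,"tz": 0,"rx": 0,"ry": 0,"rz": 0,"gripper": 1},
  {"tx": 0.024,"ty": -0.104,"tz": 0,"rx": 0,"ry": 0,"rz": 0,"gripper": 1},
  {"tx": 0.024,"ty": -0.104,"tz": 0,"rx": 0,"ry": 0,"rz": 0,"gripper": 1},
  {"tx": 0.024,"ty": -0.104,"tz": 0,"rx": 0,"ry": 0,"rz": 0,"gripper": 1},
  {"tx": 0.024,"ty": -0.104,"tz": 0,"rx": 0,"ry": 0,"rz": 0,"gripper": 1},
  {"tx": 0.024,"ty": -0.104,"tz": 0,"rx": 0,"ry": 0,"rz": 0,"gripper": 1},
  {"tx": 0,"ty": 0,"tz": 0.06,"rx": 0,"ry": 0,"rz": 0,"gripper": 1},
])

```text
time_s: 4.6
ee_pos: [609.6, -39.9, 125.9]
ee_rot: [-180.0, -0.3, 5.1]
force: [0.2, -0.5, -1.8]
gripper_width: 51.9
gripper_force: 20.0
```

```bash
python3 plan.py 608.1,-45.6,115,4.85
python3 - <<'E'
from h import *
t=grab('top'); s=grab('side'); i=[]
for f,b in((t,(280,140,360,220)),(s,(280,120,380,220))):
    x0,y0,x1,y1=b; i.append(cv2.resize(f['frame'][y0:y1,x0:x1,::-1],(400,400),interpolation=cv2.INTER_CUBIC))
cv2.imwrite('pics/held1.png',np.hstack(i))
E
```

```text
t 4.6 [609.59 -39.95 125.93] [-179.99   -0.32    5.09] w 51.9 F [ 0.2 -0.5 -1.8]
608.1,-45.6,115,4.85 t [-0.0041  0.011   0.0218] r [-0.0005 -0.0106  0.008 ]
```

View pics/held1.png

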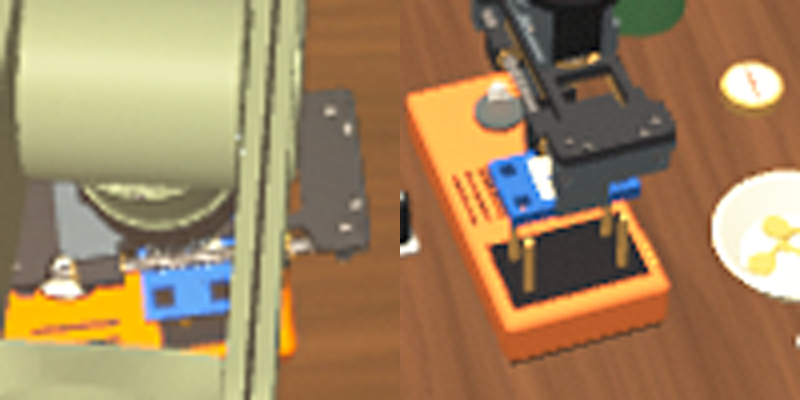

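Run:
```python
from m import *
t=np.load('top.npz');s=np.load('side.npz')
st=env.state(); p=np.array(st['ee_pos']); print(p.round(2),st['ee_rot'])
a=np.radians(5.09); R=np.array([[np.cos(a),-np.sin(a)],[np.sin(a),np.cos(a)]])
dk=lambda h,s,v:(v<110)
for n,f,bs in(('s',s,((304,160,310,166),(307,168,314,174))),('t',t,((309,196,316,202),(320,196,326,202)))):
  for b in bs:
    for c,A,_ in blobs(f,dk,b,1):
        w=p2w(f,*c,132.9)[:2]; print(n,c.round(2),round(A,1),'tool-local(x fwd,y left)',(R.T@(w-p[:2])).round(2))
```

```text
[604.9  -42.32 121.05] [-179.92225801    0.44232354    4.93712618]
s [306.48 161.96] 1.2 tool-local(x fwd,y left) [-34.51  11.41]
s [310.4  169.88] 1.3 tool-local(x fwd,y left) [-33.85 -18.71]
t [312.39 198.95] 7.6 tool-local(x fwd,y left) [-29.38  18.69]
t [323.9  197.67] 8.3 tool-local(x fwd,y left) [-29.57 -11.5 ]
```

Call:
send_rows([
  {"tx": 0,"ty": 0,"tz": 0,"rx": 0,"ry": 0,"rz": 0,"gripper": 1},
  {"tx": 0,"ty": 0,"tz": 0,"rx": 0,"ry": 0,"rz": 0,"gripper": 1},
  {"tx": 0,"ty": 0,"tz": 0,"rx": 0,"ry": 0,"rz": 0,"gripper": 1},
  {"tx": 0,"ty": 0,"tz": 0,"rx": 0,"ry": 0,"rz": 0,"gripper": 1},
  {"tx": 0,"ty": 0,"tz": 0,"rx": 0,"ry": 0,"rz": 0,"gripper": 1},
])

```text
time_s: 5.32
ee_pos: [607.6, -43.9, 124.7]
ee_rot: [180.0, -0.0, 4.8]
force: [-0.1, -0.1, -0.7]
gripper_width: 51.9
gripper_force: 20.0
```

```bash
cat > held.py <<'E'
from m import *; import sys
# usage: held.py gap  (TCP height above plate top is -gap..): finds plate's near-end holes, gives plate centre offset in tool frame
h=float(sys.argv[1]); kind=sys.argv[2] if len(sys.argv)>2 else 'blue'
t=grab('top'); s=grab('side'); st=env.state(); p=np.array(st['ee_pos']); yw=st['ee_rot'][2]
print(p.round(2),np.round(st['ee_rot'],2)); a=np.radians(yw); R=np.array([[np.cos(a),-np.sin(a)],[np.sin(a),np.cos(a)]])
for n,f in(('s',s),('t',t)):
  r=[]
  for y in(15,-15):
    q=np.r_[R@[-34,y]+p[:2],p[2]+h]; u=w2p(f,q); b=[int(u[0])-5,int(u[1])-4,int(u[0])+6,int(u[1])+5]
    x0,y0,x1,y1=b; S=8; g=cv2.resize(f['frame'][y0:y1,x0:x1],None,fx=S,fy=S,interpolation=cv2.INTER_CUBIC).max(2).astype(float)
    hi=np.median(g); m=(g<0.62*np.percentile(g,85)).astype(np.uint8); N,l,sx,c=cv2.connectedComponentsWithStats(m)
    k=[i for i in range(1,N) if 2*64<sx[i,4]<20*64 and sx[i,0]>0 and sx[i,1]>0 and sx[i,0]+sx[i,2]<g.shape[1] and sx[i,1]+sx[i,3]<g.shape[0]]
    for i in k:
        w=p2w(f,*((c[i]+.5)/S-.5+[x0,y0]),p[2]+h)[:2]; print(n,y,round(sx[i,4]/64,1),'plate centre off in tool(x,left)',(R.T@(w-p[:2])-[-34,y]).round(2))
E
python3 held.py 7
```

```text
[607.57 -43.82 124.52] [ 1.7999e+02 -1.0000e-02  4.8200e+00]
s 15 6.8 plate centre off in tool(x,left) [0.74 0.03]
s -15 5.8 plate centre off in tool(x,left) [0.17 0.24]
t 15 10.9 plate centre off in tool(x,left) [0.32 2.19]
t -15 12.7 plate centre off in tool(x,left) [-0.2   1.54]
```

Run:
```python
from h import *
s=np.load('side.npz'); x0,y0,x1,y1=300,160,350,210; S=12
g=cv2.resize(s['frame'][y0:y1,x0:x1,::-1],None,fx=S,fy=S,interpolation=cv2.INTER_CUBIC)
a=np.radians(4.85); R=np.array([[np.cos(a),-np.sin(a)],[np.sin(a),np.cos(a)]])
def px(P): return tuple(int(v) for v in ((w2p(s,P)-[x0,y0]+.5)*S).round())
for o,col in(((0,0),(255,0,255)),((0,-1.8),(0,255,0))):
    c=np.array([601.8,29.1])+o
    for x in(-34,34): cv2.line(g,px(np.r_[R@[x,-90]+c,45]),px(np.r_[R@[x,-90]+c,95]),col,1)
    for z in (0,45): cv2.polylines(g,[np.array([px(np.r_[R@q+c,z]) for q in((-60,120),(-60,-120),(60,-120),(60,120))])],False,col,1)
cv2.imwrite('pics/ov.png',g)
```

```text
(no output)
```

View pics/ov.png

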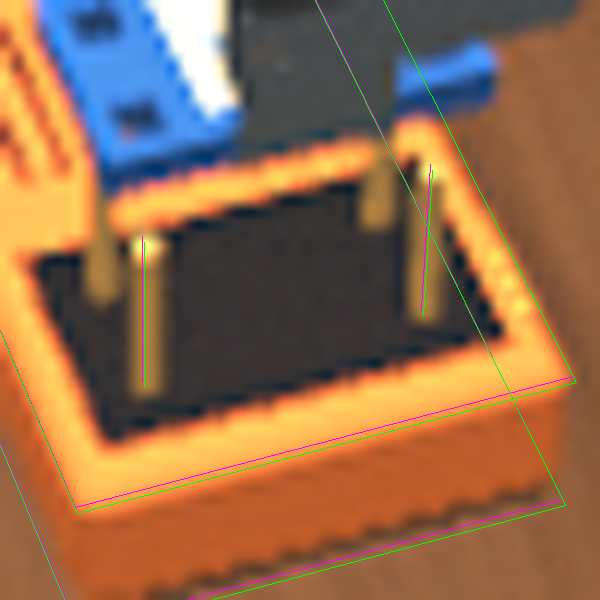

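Call:
send_rows([
  {"tx": 0.0004,"ty": 0.0057,"tz": 0.02,"rx": 0,"ry": 0,"rz": 0,"gripper": 1},
  {"tx": 0,"ty": 0,"tz": 0.02,"rx": 0,"ry": 0,"rz": 0,"gripper": 1},
  {"tx": 0,"ty": 0,"tz": 0.005,"rx": 0,"ry": 0,"rz": 0,"gripper": 1},
  {"tx": 0,"ty": 0,"tz": 0,"rx": 0,"ry": 0,"rz": 0,"gripper": 1},
  {"tx": 0,"ty": 0,"tz": 0,"rx": 0,"ry": 0,"rz": 0,"gripper": 1},
  {"tx": 0,"ty": 0,"tz": 0.006,"rx": 0,"ry": 0,"rz": 0,"gripper": 1},
  {"tx": 0,"ty": 0,"tz": 0.006,"rx": 0,"ry": 0,"rz": 0,"gripper": 1},
  {"tx": 0,"ty": 0,"tz": 0.006,"rx": 0,"ry": 0,"rz": 0,"gripper": 1},
  {"tx": 0,"ty": 0,"tz": 0,"rx": 0,"ry": 0,"rz": 0,"gripper": 1},
  {"tx": 0,"ty": 0,"tz": 0,"rx": 0,"ry": 0,"rz": 0,"gripper": 1},
])

```text
time_s: 6.68
ee_pos: [608.0, -46.6, 93.0]
ee_rot: [180.0, -0.0, 4.8]
force: [-0.6, 1.0, -0.8]
gripper_width: 51.8
gripper_force: 20.0
```

Call:
send_rows([
  {"tx": 0,"ty": 0,"tz": 0.02,"rx": 0,"ry": 0,"rz": 0,"gripper": 1},
  {"tx": 0,"ty": 0,"tz": 0.02,"rx": 0,"ry": 0,"rz": 0,"gripper": 1},
  {"tx": 0,"ty": 0,"tz": 0.02,"rx": 0,"ry": 0,"rz": 0,"gripper": 1},
  {"tx": 0,"ty": 0,"tz": 0.015,"rx": 0,"ry": 0,"rz": 0,"gripper": 1},
  {"tx": 0,"ty": 0,"tz": 0.01,"rx": 0,"ry": 0,"rz": 0,"gripper": 1},
  {"tx": 0,"ty": 0,"tz": 0,"rx": 0,"ry": 0,"rz": 0,"gripper": 1},
  {"tx": 0,"ty": 0,"tz": 0,"rx": 0,"ry": 0,"rz": 0,"gripper": 1},
])

```text
time_s: 7.55
ee_pos: [608.2, -46.6, 50.5]
ee_rot: [180.0, -0.0, 4.8]
force: [0.0, -1.2, -0.3]
gripper_width: 51.8
gripper_force: 20.0
```

Call:
send_rows([
  {"tx": 0,"ty": 0,"tz": 0,"rx": 0,"ry": 0,"rz": 0,"gripper": -1},
  {"tx": 0,"ty": 0,"tz": 0,"rx": 0,"ry": 0,"rz": 0,"gripper": -1},
  {"tx": 0,"ty": 0,"tz": 0,"rx": 0,"ry": 0,"rz": 0,"gripper": -1},
  {"tx": 0,"ty": 0,"tz": 0,"rx": 0,"ry": 0,"rz": 0,"gripper": -1},
  {"tx": 0,"ty": 0,"tz": -0.06,"rx": 0,"ry": 0,"rz": 0,"gripper": -1},
  {"tx": 0,"ty": 0,"tz": -0.1,"rx": 0,"ry": 0,"rz": 0,"gripper": -1},
  {"tx": 0,"ty": 0,"tz": -0.1,"rx": 0,"ry": 0,"rz": 0,"gripper": -1},
  {"tx": -0.1,"ty": 0,"tz": 0,"rx": 0,"ry": 0,"rz": 0,"gripper": -1},
  {"tx": -0.1,"ty": 0,"tz": 0,"rx": 0,"ry": 0,"rz": 0,"gripper": -1},
  {"tx": -0.1,"ty": 0,"tz": 0,"rx": 0,"ry": 0,"rz": 0,"gripper": -1},
  {"tx": 0,"ty": 0,"tz": 0,"rx": 0,"ry": 0,"rz": 0,"gripper": -1},
  {"tx": 0,"ty": 0,"tz": 0,"rx": 0,"ry": 0,"rz": 0,"gripper": -1},
])

```text
time_s: 9.05
ee_pos: [459.5, -59.3, 181.0]
ee_rot: [180.0, -0.1, 4.8]
force: [-0.4, 0.2, -0.7]
gripper_width: 90.8
gripper_force: 0.0
```

```bash
python3 - <<'E'
from h import *
t=grab('top');s=grab('side')
for n,k,bt,bs,m,y,z in(('packL','blue',(180,215,240,285),(215,105,275,145),box(90,52,12),-18,0),('cover','white',(374,215,430,280),(245,250,320,300),box(90,52,6),-8,0),('pack1','blue',(300,165,340,215),(300,150,345,200),box(90,52,12),5,45)):
    try:
        ht,hs=mask(t,k,bt),mask(s,k,bs); p=p2w(t,*ht.mean(0),z+10)
        for o in([(t,ht)],[(s,hs)]): print(n,*min((fit(o,m,(p[0],p[1],a),z) for a in(y-10,y+10,y)),key=lambda r:r[1]))
    except Exception as e: print(n,e)
save(t,'t2',s=1.25)
E
python3 plan.py 446.5,284.5,200,-17.6
```

```text
packL [446.48 285.48 -17.75] 0.0297
packL [446.11 285.59 -13.31] 0.6224
cover [ 445.77 -270.91   -7.65] 0.0507
cover [ 446.73 -271.13   -7.76] 0.0226
pack1 [608.87 -44.61   4.82] 0.0158
pack1 [608.5  -46.95   5.26] 0.0435
t 9.2 [459.94 -59.22 180.65] [ 1.7998e+02 -7.0000e-02  4.8400e+00] w 90.9 F [-0.  -0.1  0.1]
446.5,284.5,200,-17.6 t [ 0.0312 -0.6873 -0.0389] r [ 1.000e-04 -2.500e-03  7.479e-01]
```

View pics/t2.png

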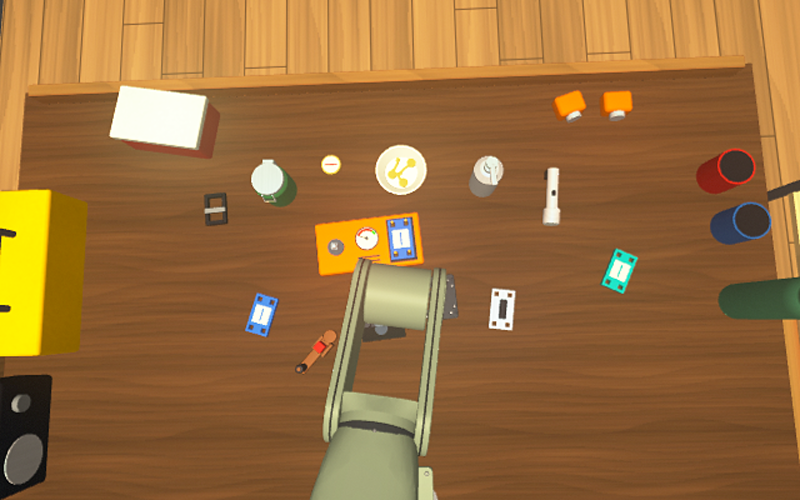

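Call:
send_rows([
  {"tx": 0.0045,"ty": -0.0982,"tz": -0.01,"rx": 0,"ry": 0,"rz": 0,"gripper": -1},
  {"tx": 0.0045,"ty": -0.0982,"tz": -0.01,"rx": 0,"ry": 0,"rz": 0,"gripper": -1},
  {"tx": 0.0045,"ty": -0.0982,"tz": -0.01,"rx": 0,"ry": 0,"rz": 0,"gripper": -1},
  {"tx": 0.0045,"ty": -0.0982,"tz": -0.01,"rx": 0,"ry": 0,"rz": 0,"gripper": -1},
  {"tx": 0.0045,"ty": -0.0982,"tz": 0,"rx": 0,"ry": 0,"rz": 0,"gripper": -1},
  {"tx": 0.0045,"ty": -0.0982,"tz": 0,"rx": 0,"ry": 0,"rz": 0,"gripper": -1},
  {"tx": 0.0045,"ty": -0.0992,"tz": 0,"rx": 0,"ry": 0,"rz": 0,"gripper": -1},
  {"tx": 0,"ty": 0,"tz": 0,"rx": 0,"ry": 0,"rz": 0.249,"gripper": -1},
  {"tx": 0,"ty": 0,"tz": 0,"rx": 0,"ry": 0,"rz": 0.249,"gripper": -1},
  {"tx": 0,"ty": 0,"tz": 0,"rx": 0,"ry": 0,"rz": 0.249,"gripper": -1},
  {"tx": 0,"ty": 0,"tz": 0,"rx": 0,"ry": 0,"rz": 0,"gripper": -1},
  {"tx": 0,"ty": 0,"tz": 0,"rx": 0,"ry": 0,"rz": 0,"gripper": -1},
])

```text
time_s: 10.65
ee_pos: [445.7, 285.5, 200.2]
ee_rot: [180.0, 0.0, -17.5]
force: [-0.1, -0.7, -0.2]
gripper_width: 91.1
gripper_force: 0.0
```

```bash
python3 plan.py 446.5,285.2,5,-17.6
```

```text
t 10.7 [445.67 285.49 200.15] [179.99   0.   -17.47] w 91.1 F [-0.1 -0.7 -0.2]
446.5,285.2,5,-17.6 t [ 0.0018 -0.      0.3903] r [0.0003 0.0002 0.0043]
```

Call:
send_rows([
  {"tx": 0.0018,"ty": 0,"tz": 0.1,"rx": 0,"ry": 0,"rz": 0.004,"gripper": -1},
  {"tx": 0,"ty": 0,"tz": 0.1,"rx": 0,"ry": 0,"rz": 0,"gripper": -1},
  {"tx": 0,"ty": 0,"tz": 0.1,"rx": 0,"ry": 0,"rz": 0,"gripper": -1},
  {"tx": 0,"ty": 0,"tz": 0.06,"rx": 0,"ry": 0,"rz": 0,"gripper": -1},
  {"tx": 0,"ty": 0,"tz": 0.03,"rx": 0,"ry": 0,"rz": 0,"gripper": -1},
  {"tx": 0,"ty": 0,"tz": 0,"rx": 0,"ry": 0,"rz": 0,"gripper": -1},
  {"tx": 0,"ty": 0,"tz": 0,"rx": 0,"ry": 0,"rz": 0,"gripper": 1},
  {"tx": 0,"ty": 0,"tz": 0,"rx": 0,"ry": 0,"rz": 0,"gripper": 1},
  {"tx": 0,"ty": 0,"tz": 0,"rx": 0,"ry": 0,"rz": 0,"gripper": 1},
  {"tx": 0,"ty": 0,"tz": 0,"rx": 0,"ry": 0,"rz": 0,"gripper": 1},
  {"tx": 0,"ty": 0,"tz": 0,"rx": 0,"ry": 0,"rz": 0,"gripper": 1},
  {"tx": 0,"ty": 0,"tz": 0,"rx": 0,"ry": 0,"rz": 0,"gripper": 1},
])

```text
time_s: 12.15
ee_pos: [446.0, 284.5, 5.7]
ee_rot: [180.0, 0.0, -17.7]
force: [-1.1, -2.2, 5.4]
gripper_width: 51.9
gripper_force: 20.0
```

```bash
python3 plan.py 446.5,285.2,155,-17.6 446.5,285.2,155,4.82 608.2,-46.6,155,4.82
```

```text
t 12.2 [445.96 284.54   5.73] [179.97   0.   -17.69] w 51.9 F [-1.1 -2.2  5.4]
446.5,285.2,155,-17.6 t [ 0.0006 -0.0014 -0.2985] r [ 0.0011  0.0001 -0.0032]
446.5,285.2,155,4.82 t [0. 0. 0.] r [-0.      0.     -0.7473]
608.2,-46.6,155,4.82 t [0.2665 0.6884 0.    ] r [0. 0. 0.]
```

Call:
send_rows([
  {"tx": 0,"ty": 0,"tz": -0.08,"rx": 0,"ry": 0,"rz": 0,"gripper": 1},
  {"tx": 0,"ty": 0,"tz": -0.11,"rx": 0,"ry": 0,"rz": -0.249,"gripper": 1},
  {"tx": 0,"ty": 0,"tz": -0.11,"rx": 0,"ry": 0,"rz": -0.249,"gripper": 1},
  {"tx": 0,"ty": 0,"tz": 0,"rx": 0,"ry": 0,"rz": -0.249,"gripper": 1},
  {"tx": 0.0381,"ty": 0.0984,"tz": 0,"rx": 0,"ry": 0,"rz": 0,"gripper": 1},
  {"tx": 0.0381,"ty": 0.0984,"tz": 0,"rx": 0,"ry": 0,"rz": 0,"gripper": 1},
  {"tx": 0.0381,"ty": 0.0984,"tz": 0,"rx": 0,"ry": 0,"rz": 0,"gripper": 1},
  {"tx": 0.0381,"ty": 0.0984,"tz": 0,"rx": 0,"ry": 0,"rz": 0,"gripper": 1},
  {"tx": 0.0381,"ty": 0.0984,"tz": 0,"rx": 0,"ry": 0,"rz": 0,"gripper": 1},
  {"tx": 0.0381,"ty": 0.0984,"tz": 0,"rx": 0,"ry": 0,"rz": 0,"gripper": 1},
  {"tx": 0.0381,"ty": 0.0984,"tz": 0,"rx": 0,"ry": 0,"rz": 0,"gripper": 1},
  {"tx": 0,"ty": 0,"tz": 0.06,"rx": 0,"ry": 0,"rz": 0,"gripper": 1},
])

```text
time_s: 13.65
ee_pos: [610.9, -51.1, 126.5]
ee_rot: [179.9, -0.4, 4.5]
force: [-0.4, 0.6, -1.9]
gripper_width: 51.7
gripper_force: 20.0
```

Call:
send_rows([
  {"tx": 0,"ty": 0,"tz": 0,"rx": 0,"ry": 0,"rz": 0,"gripper": 1},
  {"tx": 0,"ty": 0,"tz": 0,"rx": 0,"ry": 0,"rz": 0,"gripper": 1},
  {"tx": 0,"ty": 0,"tz": 0,"rx": 0,"ry": 0,"rz": 0,"gripper": 1},
  {"tx": 0,"ty": 0,"tz": 0,"rx": 0,"ry": 0,"rz": 0,"gripper": 1},
  {"tx": 0,"ty": 0,"tz": 0,"rx": 0,"ry": 0,"rz": 0,"gripper": 1},
])

```text
time_s: 14.28
ee_pos: [607.4, -47.2, 126.0]
ee_rot: [180.0, -0.1, 4.7]
force: [0.1, -0.1, -1.5]
gripper_width: 51.6
gripper_force: 20.0
```

```bash
python3 held.py 6.3; python3 plan.py 608.3,-46.7,103,4.85
```

```text
[607.33 -47.31 125.71] [ 1.7999e+02 -3.0000e-02  4.7200e+00]
s 15 6.3 plate centre off in tool(x,left) [1.81 0.36]
s -15 6.4 plate centre off in tool(x,left) [1.86 0.3 ]
t 14.4 [607.33 -47.31 125.71] [ 1.7999e+02 -3.0000e-02  4.7200e+00] w 51.6 F [-0.3  0.5 -1.6]
608.3,-46.7,103,4.85 t [ 0.002  -0.0011  0.0454] r [ 0.0003 -0.0009 -0.0043]
```

Call:
send_rows([
  {"tx": -0.0014,"ty": -0.0013,"tz": 0.02,"rx": 0,"ry": 0,"rz": -0.004,"gripper": 1},
  {"tx": 0,"ty": 0,"tz": 0.02,"rx": 0,"ry": 0,"rz": 0,"gripper": 1},
  {"tx": 0,"ty": 0,"tz": 0.005,"rx": 0,"ry": 0,"rz": 0,"gripper": 1},
  {"tx": 0,"ty": 0,"tz": 0,"rx": 0,"ry": 0,"rz": 0,"gripper": 1},
  {"tx": 0,"ty": 0,"tz": 0,"rx": 0,"ry": 0,"rz": 0,"gripper": 1},
  {"tx": 0,"ty": 0,"tz": 0.006,"rx": 0,"ry": 0,"rz": 0,"gripper": 1},
  {"tx": 0,"ty": 0,"tz": 0.006,"rx": 0,"ry": 0,"rz": 0,"gripper": 1},
  {"tx": 0,"ty": 0,"tz": 0.006,"rx": 0,"ry": 0,"rz": 0,"gripper": 1},
  {"tx": 0,"ty": 0,"tz": 0,"rx": 0,"ry": 0,"rz": 0,"gripper": 1},
  {"tx": 0,"ty": 0,"tz": 0,"rx": 0,"ry": 0,"rz": 0,"gripper": 1},
])

```text
time_s: 15.62
ee_pos: [606.6, -46.9, 94.0]
ee_rot: [180.0, -0.0, 4.8]
force: [1.0, 0.8, -1.2]
gripper_width: 51.4
gripper_force: 20.0
```

Call:
send_rows([
  {"tx": 0,"ty": 0,"tz": 0.02,"rx": 0,"ry": 0,"rz": 0,"gripper": 1},
  {"tx": 0,"ty": 0,"tz": 0.02,"rx": 0,"ry": 0,"rz": 0,"gripper": 1},
  {"tx": 0,"ty": 0,"tz": 0.014,"rx": 0,"ry": 0,"rz": 0,"gripper": 1},
  {"tx": 0,"ty": 0,"tz": 0.008,"rx": 0,"ry": 0,"rz": 0,"gripper": 1},
  {"tx": 0,"ty": 0,"tz": 0,"rx": 0,"ry": 0,"rz": 0,"gripper": 1},
  {"tx": 0,"ty": 0,"tz": 0,"rx": 0,"ry": 0,"rz": 0,"gripper": 1},
])

```text
time_s: 16.38
ee_pos: [606.7, -46.9, 62.9]
ee_rot: [180.0, -0.0, 4.8]
force: [0.1, -0.4, -1.3]
gripper_width: 51.5
gripper_force: 20.0
```

Release, rise, and back off to clear the view.

Call:
send_rows([
  {"tx": 0,"ty": 0,"tz": 0,"rx": 0,"ry": 0,"rz": 0,"gripper": -1},
  {"tx": 0,"ty": 0,"tz": 0,"rx": 0,"ry": 0,"rz": 0,"gripper": -1},
  {"tx": 0,"ty": 0,"tz": 0,"rx": 0,"ry": 0,"rz": 0,"gripper": -1},
  {"tx": 0,"ty": 0,"tz": 0,"rx": 0,"ry": 0,"rz": 0,"gripper": -1},
  {"tx": 0,"ty": 0,"tz": -0.06,"rx": 0,"ry": 0,"rz": 0,"gripper": -1},
  {"tx": 0,"ty": 0,"tz": -0.1,"rx": 0,"ry": 0,"rz": 0,"gripper": -1},
  {"tx": 0,"ty": 0,"tz": -0.1,"rx": 0,"ry": 0,"rz": 0,"gripper": -1},
  {"tx": -0.1,"ty": 0,"tz": 0,"rx": 0,"ry": 0,"rz": 0,"gripper": -1},
  {"tx": -0.1,"ty": 0,"tz": 0,"rx": 0,"ry": 0,"rz": 0,"gripper": -1},
  {"tx": -0.1,"ty": 0,"tz": 0,"rx": 0,"ry": 0,"rz": 0,"gripper": -1},
  {"tx": 0,"ty": 0,"tz": 0,"rx": 0,"ry": 0,"rz": 0,"gripper": -1},
  {"tx": 0,"ty": 0,"tz": 0,"rx": 0,"ry": 0,"rz": 0,"gripper": -1},
])

```text
time_s: 17.88
ee_pos: [458.0, -59.6, 193.5]
ee_rot: [180.0, -0.1, 4.8]
force: [-0.7, 0.9, -0.1]
gripper_width: 91.1
gripper_force: 0.0
```

```bash
cat > look.py <<'E'
from h import *
t=grab('top');s=grab('side')
for n,k,bt,bs,m,y,z in(('cover','white',(364,205,440,290),(245,250,320,300),box(90,52,6),-8,0),('pack1','blue',(300,165,340,215),(300,150,345,200),box(90,52,24),5,45)):
    try:
        ht,hs=mask(t,k,bt),mask(s,k,bs); p=p2w(t,*ht.mean(0),z+10)
        for o in([(t,ht)],[(s,hs)]): print(n,*min((fit(o,m,(p[0],p[1],a),z) for a in(y-10,y+10,y)),key=lambda r:r[1]))
    except Exception as e: print(n,e)
E
python3 look.py; python3 plan.py 446,-271,180,-7.7
```

```text
cover [ 445.78 -270.91   -7.67] 0.0529
cover [ 446.7  -271.07   -7.84] 0.0225
pack1 [609.46 -44.73   4.7 ] 0.0468
pack1 [607.95 -47.17   5.03] 0.0372
t 18.0 [458.41 -59.54 193.11] [ 1.7998e+02 -7.0000e-02  4.8400e+00] w 91.2 F [ 0.  -0.1  0.7]
446,-271,180,-7.7 t [-0.0604  0.4193  0.0263] r [ 3.000e-04 -2.300e-03  4.179e-01]
```

Call:
send_rows([
  {"tx": -0.012,"ty": 0.0839,"tz": 0,"rx": 0,"ry": 0,"rz": 0,"gripper": -1},
  {"tx": -0.012,"ty": 0.0839,"tz": 0,"rx": 0,"ry": 0,"rz": 0,"gripper": -1},
  {"tx": -0.012,"ty": 0.0839,"tz": 0,"rx": 0,"ry": 0,"rz": 0,"gripper": -1},
  {"tx": -0.012,"ty": 0.0839,"tz": 0,"rx": 0,"ry": 0,"rz": 0,"gripper": -1},
  {"tx": -0.012,"ty": 0.0839,"tz": 0,"rx": 0,"ry": 0,"rz": 0,"gripper": -1},
  {"tx": 0,"ty": 0,"tz": 0,"rx": 0,"ry": 0,"rz": 0.209,"gripper": -0.4},
  {"tx": 0,"ty": 0,"tz": 0,"rx": 0,"ry": 0,"rz": 0.209,"gripper": -0.4},
  {"tx": 0,"ty": 0,"tz": 0.1,"rx": 0,"ry": 0,"rz": 0,"gripper": -0.4},
  {"tx": 0,"ty": 0,"tz": 0.1,"rx": 0,"ry": 0,"rz": 0,"gripper": -0.4},
  {"tx": 0,"ty": 0,"tz": 0.05,"rx": 0,"ry": 0,"rz": 0,"gripper": -0.4},
  {"tx": 0,"ty": 0,"tz": 0,"rx": 0,"ry": 0,"rz": 0,"gripper": -0.4},
  {"tx": 0,"ty": 0,"tz": 0,"rx": 0,"ry": 0,"rz": 0,"gripper": -0.4},
])

```text
time_s: 19.48
ee_pos: [446.2, -271.7, 68.7]
ee_rot: [179.9, -0.1, -7.7]
force: [-0.5, -0.1, 1.1]
gripper_width: 63.7
gripper_force: 0.0
```

```bash
python3 plan.py 446.3,-271.3,9,-7.7
```

```text
t 19.5 [ 446.19 -271.74   68.74] [ 1.7995e+02 -1.1000e-01 -7.7000e+00] w 63.7 F [-0.5 -0.1  1.1]
446.3,-271.3,9,-7.7 t [-1.000e-04 -1.000e-03  1.195e-01] r [ 0.0017 -0.0035 -0.0001]
```

Call:
send_rows([
  {"tx": 0,"ty": -0.001,"tz": 0.06,"rx": 0,"ry": 0,"rz": 0,"gripper": -0.4},
  {"tx": 0,"ty": 0,"tz": 0.04,"rx": 0,"ry": 0,"rz": 0,"gripper": -0.4},
  {"tx": 0,"ty": 0,"tz": 0.019,"rx": 0,"ry": 0,"rz": 0,"gripper": -0.4},
  {"tx": 0,"ty": 0,"tz": 0,"rx": 0,"ry": 0,"rz": 0,"gripper": -0.4},
  {"tx": 0,"ty": 0,"tz": 0,"rx": 0,"ry": 0,"rz": 0,"gripper": 1},
  {"tx": 0,"ty": 0,"tz": 0,"rx": 0,"ry": 0,"rz": 0,"gripper": 1},
  {"tx": 0,"ty": 0,"tz": 0,"rx": 0,"ry": 0,"rz": 0,"gripper": 1},
  {"tx": 0,"ty": 0,"tz": 0,"rx": 0,"ry": 0,"rz": 0,"gripper": 1},
  {"tx": 0,"ty": 0,"tz": 0,"rx": 0,"ry": 0,"rz": 0,"gripper": 1},
  {"tx": 0,"ty": 0,"tz": 0,"rx": 0,"ry": 0,"rz": 0,"gripper": 1},
])

```text
time_s: 20.72
ee_pos: [444.9, -270.7, 8.5]
ee_rot: [180.0, -0.0, -7.7]
force: [-0.6, 0.5, 1.0]
gripper_width: 14.1
gripper_force: 20.0
```

```bash
python3 plan.py 446.3,-271.3,159,4.85 607.5,-46.8,159,4.85
```

```text
t 20.7 [ 444.93 -270.7     8.51] [ 1.7998e+02 -1.0000e-02 -7.7100e+00] w 14.1 F [-0.6  0.5  1. ]
446.3,-271.3,159,4.85 t [ 0.0029  0.0009 -0.301 ] r [ 6.000e-04 -3.000e-04 -4.187e-01]
607.5,-46.8,159,4.85 t [ 0.3592 -0.4201 -0.    ] r [0. 0. 0.]
```

Call:
send_rows([
  {"tx": 0,"ty": 0,"tz": -0.08,"rx": 0,"ry": 0,"rz": 0,"gripper": 1},
  {"tx": 0,"ty": 0,"tz": -0.11,"rx": 0,"ry": 0,"rz": -0.2095,"gripper": 1},
  {"tx": 0,"ty": 0,"tz": -0.11,"rx": 0,"ry": 0,"rz": -0.2095,"gripper": 1},
  {"tx": 0.0603,"ty": -0.0701,"tz": 0,"rx": 0,"ry": 0,"rz": 0,"gripper": 1},
  {"tx": 0.0603,"ty": -0.0701,"tz": 0,"rx": 0,"ry": 0,"rz": 0,"gripper": 1},
  {"tx": 0.0603,"ty": -0.0701,"tz": 0,"rx": 0,"ry": 0,"rz": 0,"gripper": 1},
  {"tx": 0.0603,"ty": -0.0701,"tz": 0,"rx": 0,"ry": 0,"rz": 0,"gripper": 1},
  {"tx": 0.0603,"ty": -0.0701,"tz": 0,"rx": 0,"ry": 0,"rz": 0,"gripper": 1},
  {"tx": 0.0603,"ty": -0.0701,"tz": 0,"rx": 0,"ry": 0,"rz": 0,"gripper": 1},
  {"tx": 0,"ty": 0,"tz": 0.05,"rx": 0,"ry": 0,"rz": 0,"gripper": 1},
  {"tx": 0,"ty": 0,"tz": 0,"rx": 0,"ry": 0,"rz": 0,"gripper": 1},
  {"tx": 0,"ty": 0,"tz": 0,"rx": 0,"ry": 0,"rz": 0,"gripper": 1},
])

```text
time_s: 22.22
ee_pos: [607.3, -46.0, 133.8]
ee_rot: [180.0, -0.0, 4.8]
force: [0.7, 0.9, -0.1]
gripper_width: 13.9
gripper_force: 20.0
```

Call:
send_rows([
  {"tx": 0,"ty": 0,"tz": 0,"rx": 0,"ry": 0,"rz": 0,"gripper": 1},
  {"tx": 0,"ty": 0,"tz": 0,"rx": 0,"ry": 0,"rz": 0,"gripper": 1},
  {"tx": 0,"ty": 0,"tz": 0,"rx": 0,"ry": 0,"rz": 0,"gripper": 1},
  {"tx": 0,"ty": 0,"tz": 0,"rx": 0,"ry": 0,"rz": 0,"gripper": 1},
])

```text
time_s: 22.72
ee_pos: [607.3, -45.8, 133.6]
ee_rot: [180.0, -0.0, 4.8]
force: [-0.7, 0.1, -1.2]
gripper_width: 13.9
gripper_force: 20.0
```

```bash
python3 held.py -2.5; python3 plan.py 608.3,-46.8,107,4.85
```

```text
[607.3  -45.7  133.51] [180.    -0.     4.85]
t 22.8 [607.3  -45.7  133.51] [180.    -0.     4.85] w 13.9 F [-0.5 -0.4 -1. ]
608.3,-46.8,107,4.85 t [0.0018 0.0024 0.053 ] r [ 0.0001 -0.0001  0.0001]
```

Run:
```python
from h import *
t=np.load('top.npz');s=np.load('side.npz'); i=[]
for f,b in((t,(295,175,345,225)),(s,(290,140,350,200))):
    x0,y0,x1,y1=b; i.append(cv2.resize(f['frame'][y0:y1,x0:x1,::-1],(400,400),interpolation=cv2.INTER_CUBIC))
cv2.imwrite('pics/held3.png',np.hstack(i))
```

```text
(no output)
```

View pics/held3.png

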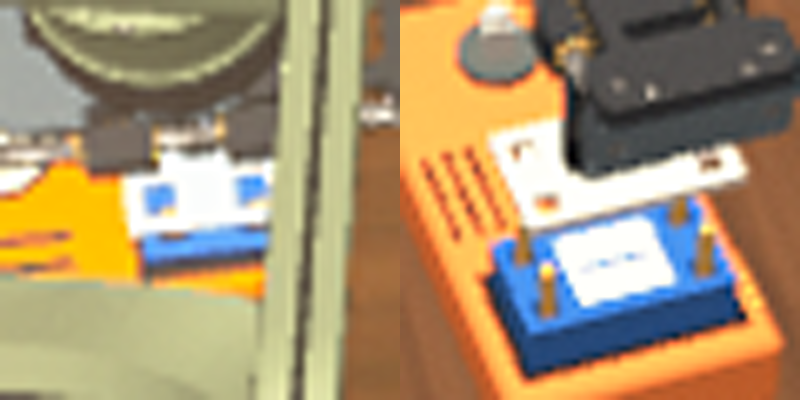

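Run:
```python
from h import *
t=np.load('top.npz');s=np.load('side.npz'); a=np.radians(4.85); R=np.array([[np.cos(a),-np.sin(a)],[np.sin(a),np.cos(a)]])
for f,u,v,l in((s,311.32,169.87,(-34,-15)),(s,336.37,163.72,(34,-15)),(s,308,162.07,(-34,15)),(t,314.3,199.2,(-34,15)),(t,326.2,198.1,(-34,-15))):
    print(l,(R.T@(p2w(f,u,v,131)[:2]-[607.3,-45.7])-l).round(2))
ht=mask(s,'white',(300,150,350,180)); print(ht.min(0),ht.max(0))
```

```text
(-34, -15) [0.96 0.65]
(34, -15) [2.56 0.41]
(-34, 15) [ 1.58 -0.1 ]
(-34, 15) [1.5  2.33]
(-34, -15) [0.84 1.13]
[303.08333325 157.58333302] [341.25       178.91666603]
```

Call:
send_rows([
  {"tx": -0.001,"ty": 0.0021,"tz": 0.03,"rx": 0,"ry": 0,"rz": 0,"gripper": 1},
  {"tx": 0,"ty": 0,"tz": 0.02,"rx": 0,"ry": 0,"rz": 0,"gripper": 1},
  {"tx": 0,"ty": 0,"tz": 0.004,"rx": 0,"ry": 0,"rz": 0,"gripper": 1},
  {"tx": 0,"ty": 0,"tz": 0,"rx": 0,"ry": 0,"rz": 0,"gripper": 1},
  {"tx": 0,"ty": 0,"tz": 0,"rx": 0,"ry": 0,"rz": 0,"gripper": 1},
  {"tx": 0,"ty": 0,"tz": 0.006,"rx": 0,"ry": 0,"rz": 0,"gripper": 1},
  {"tx": 0,"ty": 0,"tz": 0.006,"rx": 0,"ry": 0,"rz": 0,"gripper": 1},
  {"tx": 0,"ty": 0,"tz": 0.006,"rx": 0,"ry": 0,"rz": 0,"gripper": 1},
  {"tx": 0,"ty": 0,"tz": 0,"rx": 0,"ry": 0,"rz": 0,"gripper": 1},
  {"tx": 0,"ty": 0,"tz": 0,"rx": 0,"ry": 0,"rz": 0,"gripper": 1},
])

```text
time_s: 24.08
ee_pos: [607.0, -46.8, 97.5]
ee_rot: [180.0, -0.0, 4.9]
force: [-0.1, 0.8, -1.0]
gripper_width: 13.9
gripper_force: 20.0
```

Call:
send_rows([
  {"tx": 0,"ty": 0,"tz": 0.016,"rx": 0,"ry": 0,"rz": 0,"gripper": 1},
  {"tx": 0,"ty": 0,"tz": 0.014,"rx": 0,"ry": 0,"rz": 0,"gripper": 1},
  {"tx": 0,"ty": 0,"tz": 0.009,"rx": 0,"ry": 0,"rz": 0,"gripper": 1},
  {"tx": 0,"ty": 0,"tz": 0,"rx": 0,"ry": 0,"rz": 0,"gripper": 1},
  {"tx": 0,"ty": 0,"tz": 0,"rx": 0,"ry": 0,"rz": 0,"gripper": 1},
  {"tx": 0,"ty": 0,"tz": 0,"rx": 0,"ry": 0,"rz": 0,"gripper": -0.2},
  {"tx": 0,"ty": 0,"tz": 0,"rx": 0,"ry": 0,"rz": 0,"gripper": -0.2},
  {"tx": 0,"ty": 0,"tz": 0,"rx": 0,"ry": 0,"rz": 0,"gripper": -0.2},
  {"tx": 0,"ty": 0,"tz": 0,"rx": 0,"ry": 0,"rz": 0,"gripper": -0.2},
  {"tx": 0,"ty": 0,"tz": -0.05,"rx": 0,"ry": 0,"rz": 0,"gripper": -0.2},
  {"tx": 0,"ty": 0,"tz": -0.1,"rx": 0,"ry": 0,"rz": 0,"gripper": -0.2},
  {"tx": 0,"ty": 0,"tz": -0.1,"rx": 0,"ry": 0,"rz": 0,"gripper": -0.2},
])

```text
time_s: 25.58
ee_pos: [606.7, -46.7, 204.1]
ee_rot: [-180.0, 0.0, 4.9]
force: [0.8, -0.5, -0.9]
gripper_width: 54.3
gripper_force: 0.0
```

Call:
send_rows([
  {"tx": 0,"ty": 0.1,"tz": 0,"rx": 0,"ry": 0,"rz": 0,"gripper": -0.2},
  {"tx": -0.1,"ty": 0.06,"tz": 0,"rx": 0,"ry": 0,"rz": 0,"gripper": -0.2},
  {"tx": -0.1,"ty": 0.06,"tz": 0,"rx": 0,"ry": 0,"rz": 0,"gripper": -0.2},
  {"tx": -0.1,"ty": 0.06,"tz": 0,"rx": 0,"ry": 0,"rz": 0,"gripper": -0.2},
  {"tx": 0,"ty": 0.1,"tz": 0,"rx": 0,"ry": 0,"rz": 0,"gripper": -0.2},
  {"tx": 0,"ty": 0,"tz": 0,"rx": 0,"ry": 0,"rz": 0,"gripper": -0.2},
  {"tx": 0,"ty": 0,"tz": 0,"rx": 0,"ry": 0,"rz": 0,"gripper": -0.2},
])

```text
time_s: 26.45
ee_pos: [473.5, -248.4, 202.9]
ee_rot: [-180.0, 0.0, 4.8]
force: [0.5, 0.5, -0.0]
gripper_width: 55.3
gripper_force: 0.0
```

```bash
python3 - <<'E'
from m import *
t=grab('top');s=grab('side')
ht,hs=mask(t,'white',(305,165,340,215)),mask(s,'white',(295,145,345,200))
for o in([(t,ht)],[(s,hs)]): print('cover',*fit(o,box(90,52,6),(608,-46,5),69))
print(crank(t,s,(285,230,325,270),(245,165,275,198),(440,6,1),3))
i=[]
for f,b in((t,(250,165,350,265)),(s,(240,125,350,235))):
    x0,y0,x1,y1=b; i.append(cv2.resize(f['frame'][y0:y1,x0:x1,::-1],(400,400),interpolation=cv2.INTER_CUBIC))
cv2.imwrite('pics/cov.png',np.hstack(i))
E
python3 plan.py
```

```text
cover [607.26 -44.96   5.17] 0.062
cover [608.31 -46.35   3.74] 0.0324
[(array([440.38,   6.49,   0.54]), np.float64(0.3174)), (array([440.36,   5.83,   0.53]), np.float64(0.1579)), (array([440.56,   8.18,   1.48]), np.float64(0.153))]
t 26.6 [ 473.66 -247.73  202.85] [-1.7997e+02  2.0000e-02  4.9200e+00] w 54.7 F [-0.7  0.7  0.2]
```

View pics/cov.png

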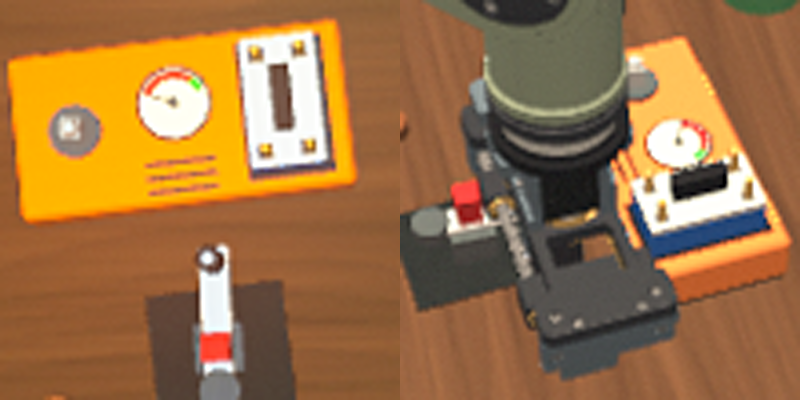

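```bash
python3 - <<'E'
from m import *
t=np.load('top.npz'); M=np.vstack([box(14,14,18,51),[[0,0,75.]]])
for th in(125,140,155):
    hu=blobs(t,lambda h,s,v:(s<90)&(v>th),(258,185,280,207),1)[0]
    print(th,round(hu[1],1),[ (a,fit([(t,hu[2])],M,(595,104,a))) for a in(-30,-10,10,30)])
x0,y0,x1,y1=258,186,278,206
g=np.hstack([cv2.resize(f['frame'][y0:y1,x0:x1,::-1],(400,400),interpolation=cv2.INTER_LANCZOS4) for f,(x0,y0,x1,y1) in((t,(258,186,278,206)),(t,(283,168,303,188)))])
cv2.imwrite('pics/sh2.png',g)
print(p2w(t,302.1,229.1,80))
E
python3 plan.py 440.5,6.5,180,0
```

```text
125 118.2 [(-30, (array([594.36, 107.82,   4.59]), np.float64(0.708))), (-10, (array([594.  , 107.99,   4.64]), np.float64(0.708))), (10, (array([593.45, 108.26,   4.89]), np.float64(0.708))), (30, (array([594.24, 107.86,   4.74]), np.float64(0.708)))]
140 94.8 [(-30, (array([594.36, 107.82,   4.59]), np.float64(0.7079))), (-10, (array([594.  , 107.99,   4.64]), np.float64(0.7079))), (10, (array([593.45, 108.26,   4.89]), np.float64(0.7079))), (30, (array([594.24, 107.86,   4.74]), np.float64(0.7079)))]
155 37.9 [(-30, (array([594.77, 105.56,   1.19]), np.float64(0.118))), (-10, (array([594.76, 105.56,   1.17]), np.float64(0.118))), (10, (array([594.76, 105.56,   1.18]), np.float64(0.118))), (30, (array([594.76, 105.56,   1.18]), np.float64(0.118)))]
[499.50577708   6.58431382  80.        ]
t 26.6 [ 473.66 -247.73  202.85] [-1.7997e+02  2.0000e-02  4.9200e+00] w 54.7 F [-0.7  0.7  0.2]
440.5,6.5,180,0 t [-0.0224 -0.5122  0.046 ] r [-0.001   0.0006  0.1641]
```

View pics/sh2.png

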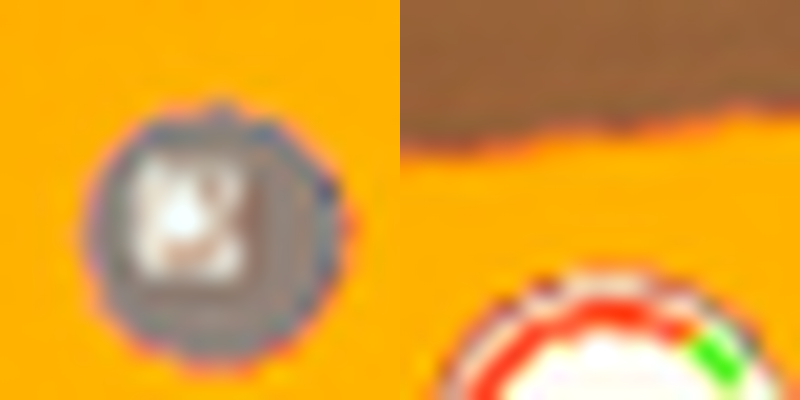

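Call:
send_rows([
  {"tx": -0.0037,"ty": -0.0852,"tz": 0,"rx": 0,"ry": 0,"rz": 0,"gripper": -0.2},
  {"tx": -0.0037,"ty": -0.0852,"tz": 0,"rx": 0,"ry": 0,"rz": 0,"gripper": -0.2},
  {"tx": -0.0037,"ty": -0.0852,"tz": 0,"rx": 0,"ry": 0,"rz": 0,"gripper": -0.2},
  {"tx": -0.0037,"ty": -0.0852,"tz": 0,"rx": 0,"ry": 0,"rz": 0,"gripper": -0.2},
  {"tx": -0.0037,"ty": -0.0852,"tz": 0,"rx": 0,"ry": 0,"rz": 0,"gripper": -0.2},
  {"tx": -0.0037,"ty": -0.0852,"tz": 0,"rx": 0,"ry": 0,"rz": 0.164,"gripper": -0.2},
  {"tx": 0,"ty": 0,"tz": 0.1,"rx": 0,"ry": 0,"rz": 0,"gripper": -0.2},
  {"tx": 0,"ty": 0,"tz": 0.1,"rx": 0,"ry": 0,"rz": 0,"gripper": -0.2},
  {"tx": 0,"ty": 0,"tz": 0,"rx": 0,"ry": 0,"rz": 0,"gripper": -0.2},
  {"tx": 0,"ty": 0,"tz": 0,"rx": 0,"ry": 0,"rz": 0,"gripper": -0.2},
  {"tx": 0,"ty": 0,"tz": 0,"rx": 0,"ry": 0,"rz": 0,"gripper": -0.2},
])

```text
time_s: 27.92
ee_pos: [442.5, 5.0, 104.9]
ee_rot: [180.0, -0.3, -0.1]
force: [0.0, 0.8, -0.1]
gripper_width: 54.6
gripper_force: 0.0
```

```bash
python3 plan.py 440.5,6.2,41,0
```

```text
t 27.9 [442.51   5.03 104.92] [ 1.7999e+02 -2.5000e-01 -6.0000e-02] w 54.6 F [ 0.   0.8 -0.1]
440.5,6.2,41,0 t [-0.0046 -0.0024  0.1278] r [ 0.0003 -0.0084 -0.0019]
```

Call:
send_rows([
  {"tx": -0.003,"ty": -0.002,"tz": 0.06,"rx": 0,"ry": 0,"rz": 0,"gripper": -0.2},
  {"tx": 0,"ty": 0,"tz": 0.05,"rx": 0,"ry": 0,"rz": 0,"gripper": -0.2},
  {"tx": 0,"ty": 0,"tz": 0.018,"rx": 0,"ry": 0,"rz": 0,"gripper": -0.2},
  {"tx": 0,"ty": 0,"tz": 0,"rx": 0,"ry": 0,"rz": 0,"gripper": -0.2},
  {"tx": 0,"ty": 0,"tz": 0,"rx": 0,"ry": 0,"rz": 0,"gripper": 0.4},
  {"tx": 0,"ty": 0,"tz": 0,"rx": 0,"ry": 0,"rz": 0,"gripper": 0.4},
  {"tx": 0,"ty": 0,"tz": 0,"rx": 0,"ry": 0,"rz": 0,"gripper": 1},
  {"tx": 0,"ty": 0,"tz": 0,"rx": 0,"ry": 0,"rz": 0,"gripper": 1},
  {"tx": 0,"ty": 0,"tz": 0,"rx": 0,"ry": 0,"rz": 0,"gripper": 1},
  {"tx": 0,"ty": 0,"tz": 0,"rx": 0,"ry": 0,"rz": 0,"gripper": 1},
  {"tx": 0,"ty": 0,"tz": 0,"rx": 0,"ry": 0,"rz": 0,"gripper": 1},
], grip_force=30)

```text
time_s: 29.3
ee_pos: [439.4, 5.8, 39.1]
ee_rot: [180.0, -0.0, -0.1]
force: [-1.2, -1.5, 3.9]
gripper_width: 19.9
gripper_force: 30.0
```

```bash
python3 plan.py 440.5,6.2,131,1 595.7,102.7,131,1
```

```text
t 29.3 [439.42   5.85  39.09] [ 1.7998e+02 -1.0000e-02 -6.0000e-02] w 19.9 F [-1.2 -1.5  3.9]
440.5,6.2,131,1 t [ 0.0022 -0.0007 -0.1838] r [ 0.0005 -0.0004 -0.0352]
595.7,102.7,131,1 t [ 0.3137 -0.1876 -0.    ] r [0. 0. 0.]
```

Call:
send_rows([
  {"tx": 0,"ty": 0,"tz": -0.05,"rx": 0,"ry": 0,"rz": 0,"gripper": 1},
  {"tx": 0,"ty": 0,"tz": -0.08,"rx": 0,"ry": 0,"rz": -0.035,"gripper": 1},
  {"tx": 0,"ty": 0,"tz": -0.074,"rx": 0,"ry": 0,"rz": 0,"gripper": 1},
  {"tx": 0.079,"ty": -0.047,"tz": 0,"rx": 0,"ry": 0,"rz": 0,"gripper": 1},
  {"tx": 0.079,"ty": -0.047,"tz": 0,"rx": 0,"ry": 0,"rz": 0,"gripper": 1},
  {"tx": 0.079,"ty": -0.047,"tz": 0,"rx": 0,"ry": 0,"rz": 0,"gripper": 1},
  {"tx": 0.079,"ty": -0.047,"tz": 0,"rx": 0,"ry": 0,"rz": 0,"gripper": 1},
  {"tx": 0,"ty": 0,"tz": 0,"rx": 0,"ry": 0,"rz": 0,"gripper": 1},
  {"tx": 0,"ty": 0,"tz": 0,"rx": 0,"ry": 0,"rz": 0,"gripper": 1},
  {"tx": 0,"ty": 0,"tz": 0,"rx": 0,"ry": 0,"rz": 0,"gripper": 1},
  {"tx": 0,"ty": 0,"tz": 0,"rx": 0,"ry": 0,"rz": 0,"gripper": 1},
  {"tx": 0,"ty": 0,"tz": 0,"rx": 0,"ry": 0,"rz": 0,"gripper": 1},
])

```text
time_s: 30.8
ee_pos: [595.4, 102.3, 141.3]
ee_rot: [180.0, -0.0, 1.0]
force: [0.6, -0.4, -1.8]
gripper_width: 19.6
gripper_force: 30.0
```

```bash
python3 plan.py 595.7,102.7,113,1
python3 - <<'E'
from m import *
t=grab('top');s=grab('side')
p=np.array(env.state()['ee_pos']); print(p)
for n,f,b in(('t',t,(255,170,275,205)),('s',s,(285,95,320,135))):
    for c,A,hu in blobs(f,red,b,1): print(n,c.round(2),round(A,1), w2p(f,p-[0,0,-11]).round(1), fit([(f,hu)],box(20,20,28,34),(p[0],p[1],1),p[2]-36.1))
i=[]
for f,b in((t,(235,160,315,220)),(s,(280,90,360,150))):
    x0,y0,x1,y1=b; i.append(cv2.resize(f['frame'][y0:y1,x0:x1,::-1],(400,300),interpolation=cv2.INTER_CUBIC))
cv2.imwrite('pics/ck.png',np.hstack(i))
E
```

```text
t 30.8 [595.38 102.34 141.25] [ 1.8e+02 -2.0e-02  9.6e-01] w 19.6 F [ 0.6 -0.4 -1.8]
595.7,102.7,113,1 t [ 0.0006 -0.0007  0.0565] r [ 0.0001 -0.0006 -0.0013]
[595.59647292 102.49872846 141.21110297]
```

View pics/ck.png

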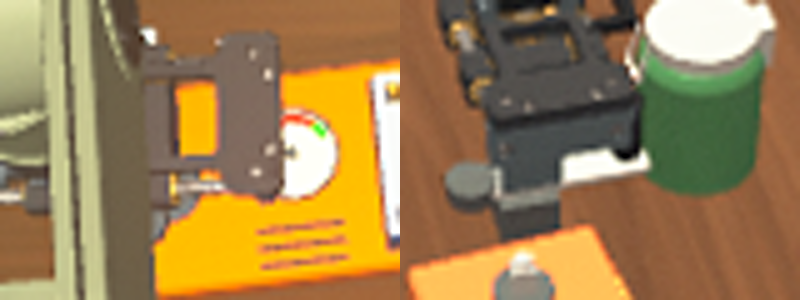

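Run:
```python
from m import *
s=np.load('side.npz')
for c,A,hu in blobs(s,lambda h,s_,v:(s_<70)&(v>175),(297,136,312,148),1): print('white',c,A,p2w(s,*c,71).round(1),hu.min(0),hu.max(0))
print('pred', [w2p(s,(595.7,102.7,z)).round(2).tolist() for z in(51,60,69,75)])
for c,A,hu in blobs(s,lambda h,s_,v:(s_<130)&(v>50)&(v<175),(292,136,318,152),1): print('collar',c,A,hu.min(0),hu.max(0))
print([w2p(s,(595.7+dx,102.7,51)).round(2).tolist() for dx in(-19,19)],[w2p(s,(595.7,102.7+dx,51)).round(2).tolist() for dx in(-19,19)])
# crank arm white region extents: handle-end x along arm
for c,A,hu in blobs(s,lambda h,s_,v:(s_<60)&(v>170),(310,116,331,130),1): print('arm',hu.max(0),hu.min(0),[p2w(s,*hu[hu[:,0].argmax()],105.1+z).round(1).tolist() for z in(26,34)])
for c,A,hu in blobs(s,lambda h,s_,v:(s_<80)&(v>50)&(v<150),(285,118,301,134),1): print('cw',c,A,hu.min(0),hu.max(0),[p2w(s,*hu[hu[:,0].argmin()],105.1+z).round(1).tolist() for z in(24,31,38)])
```

```text
white [304.03038618 142.66199187] 19.21875 [593.7 100.1  71. ] [301.1875 140.0625] [307.6875 144.9375]
pred [[304.56, 146.82], [304.52, 144.63], [304.49, 142.43], [304.47, 140.94]]
collar [304.31477602 147.81852628] 75.515625 [298.5625 143.6875] [310.4375 151.4375]
[[298.27, 147.9], [310.81, 145.75]] [[306.05, 151.28], [303.09, 142.43]]
arm [329.4375 126.4375] [311.9375 119.4375] [[669.4, 102.7, 131.1], [666.8, 94.1, 139.1]]
cw [295.30173429 126.00826773] 116.109375 [288.5625 117.5625] [300.4375 133.4375] [[553.7, 117.9, 129.1], [552.3, 110.3, 136.1], [550.9, 102.7, 143.1]]
```

Call:
send_rows([
  {"tx": -0.0004,"ty": 0.0002,"tz": 0.03,"rx": 0,"ry": 0,"rz": 0,"gripper": 1},
  {"tx": 0,"ty": 0,"tz": 0.026,"rx": 0,"ry": 0,"rz": 0,"gripper": 1},
  {"tx": 0,"ty": 0,"tz": 0,"rx": 0,"ry": 0,"rz": 0,"gripper": 1},
  {"tx": 0,"ty": 0,"tz": 0.006,"rx": 0,"ry": 0,"rz": 0,"gripper": 1},
  {"tx": 0,"ty": 0,"tz": 0.006,"rx": 0,"ry": 0,"rz": 0,"gripper": 1},
  {"tx": 0,"ty": 0,"tz": 0.006,"rx": 0,"ry": 0,"rz": 0,"gripper": 1},
  {"tx": 0,"ty": 0,"tz": 0,"rx": 0,"ry": 0,"rz": 0,"gripper": 1},
  {"tx": 0,"ty": 0,"tz": 0,"rx": 0,"ry": 0,"rz": 0,"gripper": 1},
])

```text
time_s: 31.9
ee_pos: [595.8, 102.6, 104.6]
ee_rot: [-180.0, -0.1, 1.0]
force: [0.5, 0.2, 3.0]
gripper_width: 19.6
gripper_force: 30.0
```

```bash
python3 plan.py;python3 -c "
from workcell import env;print(env.state()['torque'])"
```

```text
t 31.9 [595.77 102.62 104.61] [-1.8e+02 -6.0e-02  9.8e-01] w 19.6 F [0.5 0.2 3. ]
[ 0.04050456  0.30391671 -0.00223878]
```

Call:
send_rows([
  {"tx": 0,"ty": 0,"tz": 0.004,"rx": 0,"ry": 0,"rz": 0,"gripper": 1},
  {"tx": 0,"ty": 0,"tz": 0,"rx": 0,"ry": 0,"rz": 0,"gripper": 1},
  {"tx": 0,"ty": 0,"tz": 0,"rx": 0,"ry": 0,"rz": 0,"gripper": 1},
])

```text
time_s: 32.28
ee_pos: [596.0, 102.6, 104.0]
ee_rot: [-180.0, -0.1, 1.0]
force: [-2.8, -0.6, 10.2]
gripper_width: 19.8
gripper_force: 30.0
```

```bash
python3 plan.py;python3 -c "
from workcell import env;print(env.state()['torque'])"
```

```text
t 32.3 [596.03 102.61 104.02] [-1.7999e+02 -1.3000e-01  9.9000e-01] w 19.8 F [-2.8 -0.6 10.2]
[-0.13647073  0.73823246  0.01184055]
```

Call:
send_rows([
  {"tx": 0,"ty": 0,"tz": -0.006,"rx": 0,"ry": 0,"rz": 0,"gripper": 1},
  {"tx": -0.0024,"ty": 0,"tz": 0,"rx": 0,"ry": 0,"rz": 0,"gripper": 1},
  {"tx": 0,"ty": 0,"tz": 0.004,"rx": 0,"ry": 0,"rz": 0,"gripper": 1},
  {"tx": 0,"ty": 0,"tz": 0.004,"rx": 0,"ry": 0,"rz": 0,"gripper": 1},
  {"tx": 0,"ty": 0,"tz": 0,"rx": 0,"ry": 0,"rz": 0,"gripper": 1},
  {"tx": 0,"ty": 0,"tz": 0,"rx": 0,"ry": 0,"rz": 0,"gripper": 1},
])

```text
time_s: 33.02
ee_pos: [594.3, 102.5, 100.8]
ee_rot: [180.0, 0.0, 1.0]
force: [0.5, -0.2, -2.6]
gripper_width: 20.0
gripper_force: 30.0
```

```bash
python3 plan.py;python3 -c "
from workcell import env;print(env.state()['torque'])"
```

```text
t 33.0 [594.31 102.55 100.79] [1.7999e+02 1.0000e-02 9.9000e-01] w 20.0 F [ 0.5 -0.2 -2.6]
[ 0.02396384 -0.01480683  0.01280567]
```

Call:
send_rows([
  {"tx": 0,"ty": 0,"tz": 0.008,"rx": 0,"ry": 0,"rz": 0,"gripper": 1},
  {"tx": 0,"ty": 0,"tz": 0.008,"rx": 0,"ry": 0,"rz": 0,"gripper": 1},
  {"tx": 0,"ty": 0,"tz": 0.007,"rx": 0,"ry": 0,"rz": 0,"gripper": 1},
  {"tx": 0,"ty": 0,"tz": 0.004,"rx": 0,"ry": 0,"rz": 0,"gripper": 1},
  {"tx": 0,"ty": 0,"tz": 0,"rx": 0,"ry": 0,"rz": 0,"gripper": 1},
  {"tx": 0,"ty": 0,"tz": 0,"rx": 0,"ry": 0,"rz": 0,"gripper": 1},
  {"tx": 0,"ty": 0,"tz": 0,"rx": 0,"ry": 0,"rz": 0,"gripper": 1},
])

```text
time_s: 33.9
ee_pos: [594.4, 102.5, 87.5]
ee_rot: [180.0, -0.0, 1.0]
force: [0.1, -0.3, -2.9]
gripper_width: 19.7
gripper_force: 30.0
```

```bash
python3 plan.py;python3 -c "
from workcell import env;print(env.state()['torque'])"
```

```text
t 33.9 [594.35 102.55  87.46] [ 1.7999e+02 -1.0000e-02  9.9000e-01] w 19.7 F [ 0.1 -0.3 -2.9]
[ 0.01444975  0.03388463 -0.09772528]
```

Call:
send_rows([
  {"tx": 0,"ty": 0,"tz": 0,"rx": 0,"ry": 0,"rz": 0,"gripper": -0.1},
  {"tx": 0,"ty": 0,"tz": 0,"rx": 0,"ry": 0,"rz": 0,"gripper": -0.1},
  {"tx": 0,"ty": 0,"tz": 0,"rx": 0,"ry": 0,"rz": 0,"gripper": -0.1},
  {"tx": 0,"ty": 0,"tz": -0.04,"rx": 0,"ry": 0,"rz": 0,"gripper": -0.1},
  {"tx": 0,"ty": 0,"tz": -0.08,"rx": 0,"ry": 0,"rz": 0,"gripper": -0.1},
  {"tx": 0,"ty": 0,"tz": 0,"rx": 0,"ry": 0,"rz": 0,"gripper": -0.1},
  {"tx": 0.061,"ty": 0,"tz": 0,"rx": 0,"ry": 0,"rz": 0,"gripper": -0.1},
  {"tx": 0.061,"ty": 0,"tz": 0,"rx": 0,"ry": 0,"rz": 0,"gripper": -0.1},
  {"tx": 0,"ty": 0,"tz": 0,"rx": 0,"ry": 0,"rz": 0,"gripper": -0.1},
  {"tx": 0,"ty": 0,"tz": 0,"rx": 0,"ry": 0,"rz": 0,"gripper": -0.1},
  {"tx": 0,"ty": 0,"tz": 0,"rx": 0,"ry": 0,"rz": 0,"gripper": -0.1},
])

```text
time_s: 35.28
ee_pos: [654.2, 103.6, 147.2]
ee_rot: [180.0, 0.1, 1.0]
force: [0.8, -1.0, -0.0]
gripper_width: 50.5
gripper_force: 0.0
```

```bash
python3 plan.py 655.4,103.6,94,1
python3 - <<'E'
from h import *
t=grab('top');s=grab('side'); i=[]
for f,b in((t,(235,160,315,220)),(s,(280,90,360,150))):
    x0,y0,x1,y1=b; i.append(cv2.resize(f['frame'][y0:y1,x0:x1,::-1],(400,300),interpolation=cv2.INTER_CUBIC))
cv2.imwrite('pics/on.png',np.hstack(i))
E
```

```text
t 35.3 [654.17 103.6  147.22] [1.7999e+02 7.0000e-02 9.9000e-01] w 50.5 F [ 0.8 -1.  -0. ]
655.4,103.6,94,1 t [0.0026 0.     0.1064] r [ 0.0003  0.0024 -0.0002]
```

View pics/on.png

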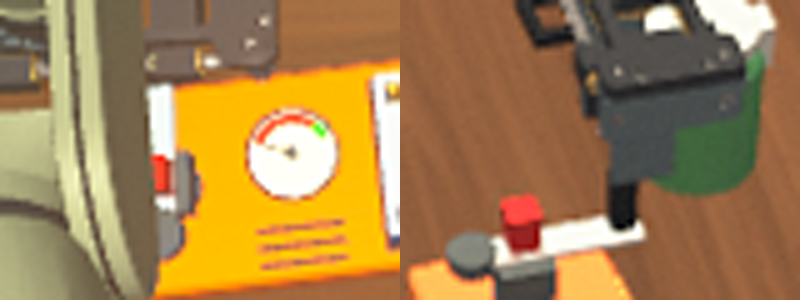

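Call:
send_rows([
  {"tx": 0.002,"ty": 0,"tz": 0.05,"rx": 0,"ry": 0,"rz": 0,"gripper": -0.1},
  {"tx": 0,"ty": 0,"tz": 0.04,"rx": 0,"ry": 0,"rz": 0,"gripper": -0.1},
  {"tx": 0,"ty": 0,"tz": 0.016,"rx": 0,"ry": 0,"rz": 0,"gripper": -0.1},
  {"tx": 0,"ty": 0,"tz": 0,"rx": 0,"ry": 0,"rz": 0,"gripper": -0.1},
  {"tx": 0,"ty": 0,"tz": 0,"rx": 0,"ry": 0,"rz": 0,"gripper": 1},
  {"tx": 0,"ty": 0,"tz": 0,"rx": 0,"ry": 0,"rz": 0,"gripper": 1},
  {"tx": 0,"ty": 0,"tz": 0,"rx": 0,"ry": 0,"rz": 0,"gripper": 1},
  {"tx": 0,"ty": 0,"tz": 0,"rx": 0,"ry": 0,"rz": 0,"gripper": 1},
  {"tx": 0,"ty": 0,"tz": 0,"rx": 0,"ry": 0,"rz": 0,"gripper": 1},
])

```text
time_s: 36.5
ee_pos: [656.5, 103.6, 94.7]
ee_rot: [180.0, -0.0, 1.0]
force: [0.8, -0.3, 1.2]
gripper_width: 17.4
gripper_force: 30.0
```

Call:
send_rows([
  {"tx": -0.0041,"ty": 0.0311,"tz": 0,"rx": 0,"ry": 0,"rz": 0,"gripper": 1},
  {"tx": -0.012,"ty": 0.0289,"tz": 0,"rx": 0,"ry": 0,"rz": 0,"gripper": 1},
  {"tx": -0.0191,"ty": 0.0249,"tz": 0,"rx": 0,"ry": 0,"rz": 0,"gripper": 1},
  {"tx": -0.0249,"ty": 0.0191,"tz": 0,"rx": 0,"ry": 0,"rz": 0,"gripper": 1},
  {"tx": -0.0289,"ty": 0.012,"tz": 0,"rx": 0,"ry": 0,"rz": 0,"gripper": 1},
  {"tx": -0.0311,"ty": 0.0041,"tz": 0,"rx": 0,"ry": 0,"rz": 0,"gripper": 1},
  {"tx": -0.0311,"ty": -0.0041,"tz": 0,"rx": 0,"ry": 0,"rz": 0,"gripper": 1},
  {"tx": -0.0289,"ty": -0.012,"tz": 0,"rx": 0,"ry": 0,"rz": 0,"gripper": 1},
  {"tx": -0.0249,"ty": -0.0191,"tz": 0,"rx": 0,"ry": 0,"rz": 0,"gripper": 1},
  {"tx": -0.0191,"ty": -0.0249,"tz": 0,"rx": 0,"ry": 0,"rz": 0,"gripper": 1},
  {"tx": -0.012,"ty": -0.0289,"tz": 0,"rx": 0,"ry": 0,"rz": 0,"gripper": 1},
  {"tx": -0.0041,"ty": -0.0311,"tz": 0,"rx": 0,"ry": 0,"rz": 0,"gripper": 1},
])

```text
time_s: 38.0
ee_pos: [536.0, 102.7, 94.5]
ee_rot: [180.0, -0.0, 1.0]
force: [3.0, -1.3, 1.2]
gripper_width: 17.5
gripper_force: 30.0
```

Call:
send_rows([
  {"tx": 0.0041,"ty": -0.0311,"tz": 0,"rx": 0,"ry": 0,"rz": 0,"gripper": 1},
  {"tx": 0.012,"ty": -0.0289,"tz": 0,"rx": 0,"ry": 0,"rz": 0,"gripper": 1},
  {"tx": 0.0191,"ty": -0.0249,"tz": 0,"rx": 0,"ry": 0,"rz": 0,"gripper": 1},
  {"tx": 0.0249,"ty": -0.0191,"tz": 0,"rx": 0,"ry": 0,"rz": 0,"gripper": 1},
  {"tx": 0.0289,"ty": -0.012,"tz": 0,"rx": 0,"ry": 0,"rz": 0,"gripper": 1},
  {"tx": 0.0311,"ty": -0.0041,"tz": 0,"rx": 0,"ry": 0,"rz": 0,"gripper": 1},
  {"tx": 0.0311,"ty": 0.0041,"tz": 0,"rx": 0,"ry": 0,"rz": 0,"gripper": 1},
  {"tx": 0.0289,"ty": 0.012,"tz": 0,"rx": 0,"ry": 0,"rz": 0,"gripper": 1},
  {"tx": 0.0249,"ty": 0.0191,"tz": 0,"rx": 0,"ry": 0,"rz": 0,"gripper": 1},
  {"tx": 0.0191,"ty": 0.0249,"tz": 0,"rx": 0,"ry": 0,"rz": 0,"gripper": 1},
  {"tx": 0.012,"ty": 0.0289,"tz": 0,"rx": 0,"ry": 0,"rz": 0,"gripper": 1},
  {"tx": 0.0041,"ty": 0.0311,"tz": 0,"rx": 0,"ry": 0,"rz": 0,"gripper": 1},
])

```text
time_s: 39.5
ee_pos: [656.9, 103.0, 94.4]
ee_rot: [-179.9, -0.0, 1.0]
force: [-1.6, 1.4, 2.6]
gripper_width: 17.2
gripper_force: 30.0
```

Call:
send_rows([
  {"tx": -0.0041,"ty": 0.0311,"tz": 0,"rx": 0,"ry": 0,"rz": 0,"gripper": 1},
  {"tx": -0.012,"ty": 0.0289,"tz": 0,"rx": 0,"ry": 0,"rz": 0,"gripper": 1},
  {"tx": -0.0191,"ty": 0.0249,"tz": 0,"rx": 0,"ry": 0,"rz": 0,"gripper": 1},
  {"tx": -0.0249,"ty": 0.0191,"tz": 0,"rx": 0,"ry": 0,"rz": 0,"gripper": 1},
  {"tx": -0.0289,"ty": 0.012,"tz": 0,"rx": 0,"ry": 0,"rz": 0,"gripper": 1},
  {"tx": -0.0311,"ty": 0.0041,"tz": 0,"rx": 0,"ry": 0,"rz": 0,"gripper": 1},
  {"tx": -0.0311,"ty": -0.0041,"tz": 0,"rx": 0,"ry": 0,"rz": 0,"gripper": 1},
  {"tx": -0.0289,"ty": -0.012,"tz": 0,"rx": 0,"ry": 0,"rz": 0,"gripper": 1},
  {"tx": -0.0249,"ty": -0.0191,"tz": 0,"rx": 0,"ry": 0,"rz": 0,"gripper": 1},
  {"tx": -0.0191,"ty": -0.0249,"tz": 0,"rx": 0,"ry": 0,"rz": 0,"gripper": 1},
  {"tx": -0.012,"ty": -0.0289,"tz": 0,"rx": 0,"ry": 0,"rz": 0,"gripper": 1},
  {"tx": -0.0041,"ty": -0.0311,"tz": 0,"rx": 0,"ry": 0,"rz": 0,"gripper": 1},
])

```text
time_s: 41.0
ee_pos: [536.0, 102.8, 94.4]
ee_rot: [180.0, -0.0, 1.0]
force: [2.8, -1.6, 1.9]
gripper_width: 17.3
gripper_force: 30.0
```

Call:
send_rows([
  {"tx": 0.0041,"ty": -0.0311,"tz": 0,"rx": 0,"ry": 0,"rz": 0,"gripper": 1},
  {"tx": 0.012,"ty": -0.0289,"tz": 0,"rx": 0,"ry": 0,"rz": 0,"gripper": 1},
  {"tx": 0.0191,"ty": -0.0249,"tz": 0,"rx": 0,"ry": 0,"rz": 0,"gripper": 1},
  {"tx": 0.0249,"ty": -0.0191,"tz": 0,"rx": 0,"ry": 0,"rz": 0,"gripper": 1},
  {"tx": 0.0289,"ty": -0.012,"tz": 0,"rx": 0,"ry": 0,"rz": 0,"gripper": 1},
  {"tx": 0.0311,"ty": -0.0041,"tz": 0,"rx": 0,"ry": 0,"rz": 0,"gripper": 1},
  {"tx": 0.0311,"ty": 0.0041,"tz": 0,"rx": 0,"ry": 0,"rz": 0,"gripper": 1},
  {"tx": 0.0289,"ty": 0.012,"tz": 0,"rx": 0,"ry": 0,"rz": 0,"gripper": 1},
  {"tx": 0.0249,"ty": 0.0191,"tz": 0,"rx": 0,"ry": 0,"rz": 0,"gripper": 1},
  {"tx": 0.0191,"ty": 0.0249,"tz": 0,"rx": 0,"ry": 0,"rz": 0,"gripper": 1},
  {"tx": 0.012,"ty": 0.0289,"tz": 0,"rx": 0,"ry": 0,"rz": 0,"gripper": 1},
  {"tx": 0.0041,"ty": 0.0311,"tz": 0,"rx": 0,"ry": 0,"rz": 0,"gripper": 1},
])

```text
time_s: 42.5
ee_pos: [656.9, 103.1, 94.4]
ee_rot: [-179.9, -0.0, 1.0]
force: [-1.8, 1.7, 3.7]
gripper_width: 17.4
gripper_force: 30.0
```

Call:
send_rows([
  {"tx": -0.0041,"ty": 0.0311,"tz": 0,"rx": 0,"ry": 0,"rz": 0,"gripper": 1},
  {"tx": -0.012,"ty": 0.0289,"tz": 0,"rx": 0,"ry": 0,"rz": 0,"gripper": 1},
  {"tx": -0.0191,"ty": 0.0249,"tz": 0,"rx": 0,"ry": 0,"rz": 0,"gripper": 1},
  {"tx": -0.0249,"ty": 0.0191,"tz": 0,"rx": 0,"ry": 0,"rz": 0,"gripper": 1},
  {"tx": -0.0289,"ty": 0.012,"tz": 0,"rx": 0,"ry": 0,"rz": 0,"gripper": 1},
  {"tx": -0.0311,"ty": 0.0041,"tz": 0,"rx": 0,"ry": 0,"rz": 0,"gripper": 1},
  {"tx": -0.0311,"ty": -0.0041,"tz": 0,"rx": 0,"ry": 0,"rz": 0,"gripper": 1},
  {"tx": -0.0289,"ty": -0.012,"tz": 0,"rx": 0,"ry": 0,"rz": 0,"gripper": 1},
  {"tx": -0.0249,"ty": -0.0191,"tz": 0,"rx": 0,"ry": 0,"rz": 0,"gripper": 1},
  {"tx": -0.0191,"ty": -0.0249,"tz": 0,"rx": 0,"ry": 0,"rz": 0,"gripper": 1},
  {"tx": -0.012,"ty": -0.0289,"tz": 0,"rx": 0,"ry": 0,"rz": 0,"gripper": 1},
  {"tx": -0.0041,"ty": -0.0311,"tz": 0,"rx": 0,"ry": 0,"rz": 0,"gripper": 1},
])

```text
time_s: 44.0
ee_pos: [536.0, 102.8, 94.4]
ee_rot: [180.0, -0.0, 1.0]
force: [3.0, -0.5, 0.3]
gripper_width: 17.4
gripper_force: 30.0
```

Call:
send_rows([
  {"tx": 0.0041,"ty": -0.0311,"tz": 0,"rx": 0,"ry": 0,"rz": 0,"gripper": 1},
  {"tx": 0.012,"ty": -0.0289,"tz": 0,"rx": 0,"ry": 0,"rz": 0,"gripper": 1},
  {"tx": 0.0191,"ty": -0.0249,"tz": 0,"rx": 0,"ry": 0,"rz": 0,"gripper": 1},
  {"tx": 0.0249,"ty": -0.0191,"tz": 0,"rx": 0,"ry": 0,"rz": 0,"gripper": 1},
  {"tx": 0.0289,"ty": -0.012,"tz": 0,"rx": 0,"ry": 0,"rz": 0,"gripper": 1},
  {"tx": 0.0311,"ty": -0.0041,"tz": 0,"rx": 0,"ry": 0,"rz": 0,"gripper": 1},
  {"tx": 0.0311,"ty": 0.0041,"tz": 0,"rx": 0,"ry": 0,"rz": 0,"gripper": 1},
  {"tx": 0.0289,"ty": 0.012,"tz": 0,"rx": 0,"ry": 0,"rz": 0,"gripper": 1},
  {"tx": 0.0249,"ty": 0.0191,"tz": 0,"rx": 0,"ry": 0,"rz": 0,"gripper": 1},
  {"tx": 0.0191,"ty": 0.0249,"tz": 0,"rx": 0,"ry": 0,"rz": 0,"gripper": 1},
  {"tx": 0.012,"ty": 0.0289,"tz": 0,"rx": 0,"ry": 0,"rz": 0,"gripper": 1},
  {"tx": 0.0041,"ty": 0.0311,"tz": 0,"rx": 0,"ry": 0,"rz": 0,"gripper": 1},
])

```text
time_s: 45.5
ee_pos: [656.9, 103.1, 94.4]
ee_rot: [-179.9, -0.0, 1.0]
force: [-1.7, 0.6, 3.1]
gripper_width: 17.0
gripper_force: 30.0
```

```bash
python3 plan.py
```

```text
t 45.5 [656.86 103.05  94.4 ] [-1.7995e+02 -3.0000e-02  9.6000e-01] w 17.0 F [-1.7  0.6  3.1]
```

Three turns are done. One more half turn, then settle.

Call:
send_rows([
  {"tx": -0.0041,"ty": 0.0311,"tz": 0,"rx": 0,"ry": 0,"rz": 0,"gripper": 1},
  {"tx": -0.012,"ty": 0.0289,"tz": 0,"rx": 0,"ry": 0,"rz": 0,"gripper": 1},
  {"tx": -0.0191,"ty": 0.0249,"tz": 0,"rx": 0,"ry": 0,"rz": 0,"gripper": 1},
  {"tx": -0.0249,"ty": 0.0191,"tz": 0,"rx": 0,"ry": 0,"rz": 0,"gripper": 1},
  {"tx": -0.0289,"ty": 0.012,"tz": 0,"rx": 0,"ry": 0,"rz": 0,"gripper": 1},
  {"tx": -0.0311,"ty": 0.0041,"tz": 0,"rx": 0,"ry": 0,"rz": 0,"gripper": 1},
  {"tx": -0.0311,"ty": -0.0041,"tz": 0,"rx": 0,"ry": 0,"rz": 0,"gripper": 1},
  {"tx": -0.0289,"ty": -0.012,"tz": 0,"rx": 0,"ry": 0,"rz": 0,"gripper": 1},
  {"tx": -0.0249,"ty": -0.0191,"tz": 0,"rx": 0,"ry": 0,"rz": 0,"gripper": 1},
  {"tx": -0.0191,"ty": -0.0249,"tz": 0,"rx": 0,"ry": 0,"rz": 0,"gripper": 1},
  {"tx": -0.012,"ty": -0.0289,"tz": 0,"rx": 0,"ry": 0,"rz": 0,"gripper": 1},
  {"tx": -0.0041,"ty": -0.0311,"tz": 0,"rx": 0,"ry": 0,"rz": 0,"gripper": 1},
])

```text
time_s: 47.0
ee_pos: [536.0, 102.8, 94.4]
ee_rot: [180.0, -0.0, 1.0]
force: [1.3, -2.1, 1.6]
gripper_width: 17.2
gripper_force: 30.0
```

Call:
send_rows([
  {"tx": 0,"ty": 0,"tz": 0,"rx": 0,"ry": 0,"rz": 0,"gripper": 1},
  {"tx": 0,"ty": 0,"tz": 0,"rx": 0,"ry": 0,"rz": 0,"gripper": 1},
  {"tx": 0,"ty": 0,"tz": 0,"rx": 0,"ry": 0,"rz": 0,"gripper": 1},
  {"tx": 0,"ty": 0,"tz": 0,"rx": 0,"ry": 0,"rz": 0,"gripper": -0.1},
  {"tx": 0,"ty": 0,"tz": 0,"rx": 0,"ry": 0,"rz": 0,"gripper": -0.1},
  {"tx": 0,"ty": 0,"tz": 0,"rx": 0,"ry": 0,"rz": 0,"gripper": -0.1},
  {"tx": 0,"ty": 0,"tz": 0,"rx": 0,"ry": 0,"rz": 0,"gripper": -0.1},
  {"tx": 0,"ty": 0,"tz": -0.05,"rx": 0,"ry": 0,"rz": 0,"gripper": -0.1},
  {"tx": 0,"ty": 0,"tz": -0.1,"rx": 0,"ry": 0,"rz": 0,"gripper": -0.1},
  {"tx": -0.1,"ty": 0,"tz": 0,"rx": 0,"ry": 0,"rz": 0,"gripper": -0.1},
  {"tx": -0.1,"ty": 0,"tz": 0,"rx": 0,"ry": 0,"rz": 0,"gripper": -0.1},
  {"tx": 0,"ty": 0,"tz": 0,"rx": 0,"ry": 0,"rz": 0,"gripper": -0.1},
])

```text
time_s: 48.5
ee_pos: [432.6, 99.5, 169.3]
ee_rot: [180.0, 0.1, 1.0]
force: [1.5, 0.7, -0.2]
gripper_width: 50.3
gripper_force: 0.0
```

```bash
python3 plan.py
python3 - <<'E'
from h import *
t=grab('top');s=grab('side'); i=[]
for f,b in((t,(235,160,345,260)),(s,(235,110,345,210))):
    x0,y0,x1,y1=b; i.append(cv2.resize(f['frame'][y0:y1,x0:x1,::-1],(400,364),interpolation=cv2.INTER_CUBIC))
cv2.imwrite('pics/wound.png',np.hstack(i))
E
```

```text
t 48.5 [432.58  99.46 169.35] [1.7997e+02 1.3000e-01 1.0300e+00] w 50.3 F [ 1.5  0.7 -0.2]
```

View pics/wound.png

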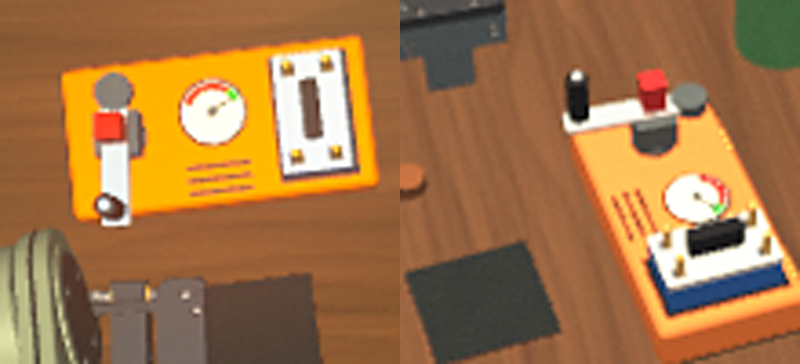

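```bash
python3 - <<'E'
from h import *
s=np.load('side.npz'); print([p2w(s,(u-400+.5)/3.636-.5+235,(v+.5)/3.636-.5+110,3).round(1).tolist() for u,v in((410,275),(523,243),(558,330),(430,364))])
E
python3 plan.py 595.4,102.6,165,1 595.4,102.6,87,1
```

```text
[[382.7, 43.4, 3.0], [475.6, 55.6, 3.0], [485.3, -39.4, 3.0], [384.6, -48.8, 3.0]]
t 48.6 [436.74  99.95 169.91] [-1.7999e+02 -1.1000e-01  1.0000e+00] w 50.3 F [0.4 0.  0.6]
595.4,102.6,165,1 t [3.173e-01 2.000e-04 1.050e-02] r [-0.0003 -0.0038 -0.0001]
595.4,102.6,87,1 t [-0.    -0.     0.156] r [0. 0. 0.]
```

Call:
send_rows([
  {"tx": 0.08,"ty": 0,"tz": 0,"rx": 0,"ry": 0,"rz": 0,"gripper": -0.1},
  {"tx": 0.08,"ty": 0,"tz": 0,"rx": 0,"ry": 0,"rz": 0,"gripper": -0.1},
  {"tx": 0.08,"ty": 0,"tz": 0,"rx": 0,"ry": 0,"rz": 0,"gripper": -0.1},
  {"tx": 0.077,"ty": 0,"tz": 0,"rx": 0,"ry": 0,"rz": 0,"gripper": -0.1},
  {"tx": 0,"ty": 0,"tz": 0.06,"rx": 0,"ry": 0,"rz": 0,"gripper": -0.1},
  {"tx": 0,"ty": 0,"tz": 0,"rx": 0,"ry": 0,"rz": 0,"gripper": -0.1},
  {"tx": 0,"ty": 0,"tz": 0,"rx": 0,"ry": 0,"rz": 0,"gripper": -0.1},
  {"tx": 0,"ty": 0,"tz": 0,"rx": 0,"ry": 0,"rz": 0,"gripper": -0.1},
  {"tx": 0,"ty": 0,"tz": 0,"rx": 0,"ry": 0,"rz": 0,"gripper": -0.1},
])

```text
time_s: 49.72
ee_pos: [595.1, 102.7, 140.5]
ee_rot: [-180.0, -0.1, 1.0]
force: [-0.1, -0.1, -0.4]
gripper_width: 50.4
gripper_force: 0.0
```

```bash
python3 plan.py 595.4,102.6,87.5,1
```

```text
t 49.7 [595.08 102.67 140.55] [-1.7999e+02 -1.1000e-01  9.9000e-01] w 50.4 F [-0.1 -0.1 -0.4]
595.4,102.6,87.5,1 t [0.0004 0.0002 0.1061] r [-0.0004 -0.0038 -0.0003]
```

Descend, grip, and lift straight up.

Call:
send_rows([
  {"tx": 0,"ty": 0,"tz": 0.06,"rx": 0,"ry": 0,"rz": 0,"gripper": -0.1},
  {"tx": 0,"ty": 0,"tz": 0.04,"rx": 0,"ry": 0,"rz": 0,"gripper": -0.1},
  {"tx": 0,"ty": 0,"tz": 0.006,"rx": 0,"ry": 0,"rz": 0,"gripper": -0.1},
  {"tx": 0,"ty": 0,"tz": 0,"rx": 0,"ry": 0,"rz": 0,"gripper": -0.1},
  {"tx": 0,"ty": 0,"tz": 0,"rx": 0,"ry": 0,"rz": 0,"gripper": 1},
  {"tx": 0,"ty": 0,"tz": 0,"rx": 0,"ry": 0,"rz": 0,"gripper": 1},
  {"tx": 0,"ty": 0,"tz": 0,"rx": 0,"ry": 0,"rz": 0,"gripper": 1},
  {"tx": 0,"ty": 0,"tz": 0,"rx": 0,"ry": 0,"rz": 0,"gripper": 1},
  {"tx": 0,"ty": 0,"tz": 0,"rx": 0,"ry": 0,"rz": 0,"gripper": 1},
  {"tx": 0,"ty": 0,"tz": -0.02,"rx": 0,"ry": 0,"rz": 0,"gripper": 1},
  {"tx": 0,"ty": 0,"tz": -0.03,"rx": 0,"ry": 0,"rz": 0,"gripper": 1},
  {"tx": 0,"ty": 0,"tz": 0,"rx": 0,"ry": 0,"rz": 0,"gripper": 1},
])

```text
time_s: 51.22
ee_pos: [595.4, 102.8, 113.2]
ee_rot: [-180.0, -0.1, 1.0]
force: [-0.1, -0.8, -2.8]
gripper_width: 19.7
gripper_force: 30.0
```

Call:
send_rows([
  {"tx": 0,"ty": 0,"tz": -0.06,"rx": 0,"ry": 0,"rz": 0,"gripper": 1},
  {"tx": 0,"ty": 0,"tz": 0,"rx": 0,"ry": 0,"rz": 0,"gripper": 1},
  {"tx": 0,"ty": 0,"tz": 0,"rx": 0,"ry": 0,"rz": 0,"gripper": 1},
])

```text
time_s: 51.6
ee_pos: [593.9, 102.5, 140.5]
ee_rot: [180.0, 0.1, 1.0]
force: [-0.6, 0.2, -2.9]
gripper_width: 19.8
gripper_force: 30.0
```

```bash
python3 plan.py 436,4,142,1 436,4,39.5,1
```

```text
t 51.6 [593.93 102.5  140.52] [1.7999e+02 9.0000e-02 9.9000e-01] w 19.8 F [-0.6  0.2 -2.9]
436,4,142,1 t [-0.3192  0.1915 -0.0024] r [ 0.0004  0.0031 -0.0004]
436,4,39.5,1 t [-0.    -0.     0.205] r [0. 0. 0.]
```

Call:
send_rows([
  {"tx": -0.08,"ty": 0.048,"tz": 0,"rx": 0,"ry": 0,"rz": 0,"gripper": 1},
  {"tx": -0.08,"ty": 0.048,"tz": 0,"rx": 0,"ry": 0,"rz": 0,"gripper": 1},
  {"tx": -0.08,"ty": 0.048,"tz": 0,"rx": 0,"ry": 0,"rz": 0,"gripper": 1},
  {"tx": -0.08,"ty": 0.048,"tz": 0,"rx": 0,"ry": 0,"rz": 0,"gripper": 1},
  {"tx": 0,"ty": 0,"tz": 0,"rx": 0,"ry": 0,"rz": 0,"gripper": 1},
  {"tx": 0,"ty": 0,"tz": 0.08,"rx": 0,"ry": 0,"rz": 0,"gripper": 1},
  {"tx": 0,"ty": 0,"tz": 0.08,"rx": 0,"ry": 0,"rz": 0,"gripper": 1},
  {"tx": 0,"ty": 0,"tz": 0.02,"rx": 0,"ry": 0,"rz": 0,"gripper": 1},
  {"tx": 0,"ty": 0,"tz": 0,"rx": 0,"ry": 0,"rz": 0,"gripper": 1},
  {"tx": 0,"ty": 0,"tz": 0,"rx": 0,"ry": 0,"rz": 0,"gripper": 1},
  {"tx": 0,"ty": 0,"tz": 0,"rx": 0,"ry": 0,"rz": 0,"gripper": 1},
])

```text
time_s: 52.98
ee_pos: [437.4, 3.9, 52.5]
ee_rot: [180.0, -0.2, 1.0]
force: [0.7, 0.3, -2.9]
gripper_width: 19.9
gripper_force: 30.0
```

Call:
send_rows([
  {"tx": 0,"ty": 0,"tz": 0.01,"rx": 0,"ry": 0,"rz": 0,"gripper": 1},
  {"tx": 0,"ty": 0,"tz": 0.01,"rx": 0,"ry": 0,"rz": 0,"gripper": 1},
  {"tx": 0,"ty": 0,"tz": 0.004,"rx": 0,"ry": 0,"rz": 0,"gripper": 1},
  {"tx": 0,"ty": 0,"tz": 0,"rx": 0,"ry": 0,"rz": 0,"gripper": 1},
  {"tx": 0,"ty": 0,"tz": 0,"rx": 0,"ry": 0,"rz": 0,"gripper": 1},
  {"tx": 0,"ty": 0,"tz": 0,"rx": 0,"ry": 0,"rz": 0,"gripper": 1},
])

```text
time_s: 53.72
ee_pos: [436.5, 3.8, 39.5]
ee_rot: [180.0, -0.0, 1.0]
force: [-0.1, 0.1, -2.8]
gripper_width: 19.8
gripper_force: 30.0
```

Call:
send_rows([
  {"tx": 0,"ty": 0,"tz": 0.0016,"rx": 0,"ry": 0,"rz": 0,"gripper": 1},
  {"tx": 0,"ty": 0,"tz": 0,"rx": 0,"ry": 0,"rz": 0,"gripper": 1},
  {"tx": 0,"ty": 0,"tz": 0,"rx": 0,"ry": 0,"rz": 0,"gripper": 1},
])

```text
time_s: 54.1
ee_pos: [436.6, 3.8, 38.8]
ee_rot: [180.0, -0.0, 1.0]
force: [0.1, -0.2, 0.4]
gripper_width: 19.7
gripper_force: 30.0
```

Contact made. Release, rise, and move clear.

Call:
send_rows([
  {"tx": 0,"ty": 0,"tz": 0,"rx": 0,"ry": 0,"rz": 0,"gripper": 0.3},
  {"tx": 0,"ty": 0,"tz": 0,"rx": 0,"ry": 0,"rz": 0,"gripper": -0.1},
  {"tx": 0,"ty": 0,"tz": 0,"rx": 0,"ry": 0,"rz": 0,"gripper": -0.1},
  {"tx": 0,"ty": 0,"tz": 0,"rx": 0,"ry": 0,"rz": 0,"gripper": -0.1},
  {"tx": 0,"ty": 0,"tz": -0.05,"rx": 0,"ry": 0,"rz": 0,"gripper": -0.1},
  {"tx": 0,"ty": 0,"tz": -0.1,"rx": 0,"ry": 0,"rz": 0,"gripper": -0.1},
  {"tx": 0,"ty": 0,"tz": -0.1,"rx": 0,"ry": 0,"rz": 0,"gripper": -0.1},
  {"tx": 0,"ty": 0.1,"tz": 0,"rx": 0,"ry": 0,"rz": 0,"gripper": -0.1},
  {"tx": 0,"ty": 0.1,"tz": 0,"rx": 0,"ry": 0,"rz": 0,"gripper": -0.1},
  {"tx": 0,"ty": 0.1,"tz": 0,"rx": 0,"ry": 0,"rz": 0,"gripper": -0.1},
  {"tx": 0,"ty": 0.1,"tz": 0,"rx": 0,"ry": 0,"rz": 0,"gripper": -0.1},
  {"tx": 0,"ty": 0.1,"tz": 0,"rx": 0,"ry": 0,"rz": 0,"gripper": -0.1},
])

```text
time_s: 55.6
ee_pos: [440.5, -247.8, 163.7]
ee_rot: [180.0, -0.0, 1.0]
force: [0.5, -0.2, 0.2]
gripper_width: 50.3
gripper_force: 0.0
```

Call:
send_rows([
  {"tx": 0,"ty": 0,"tz": 0,"rx": 0,"ry": 0,"rz": 0,"gripper": -0.1},
  {"tx": 0,"ty": 0,"tz": 0,"rx": 0,"ry": 0,"rz": 0,"gripper": -0.1},
  {"tx": 0,"ty": 0,"tz": 0,"rx": 0,"ry": 0,"rz": 0,"gripper": -0.1},
  {"tx": 0,"ty": 0,"tz": 0,"rx": 0,"ry": 0,"rz": 0,"gripper": -0.1},
])

```text
time_s: 56.1
ee_pos: [440.7, -245.1, 163.8]
ee_rot: [-180.0, -0.0, 1.1]
force: [-0.6, -0.2, -0.4]
gripper_width: 50.0
gripper_force: 0.0
```

Run:
```python
from h import *
t=grab('top'); x0,y0,x1,y1=140,90,540,310
cv2.imwrite('pics/end.png',cv2.resize(t['frame'][y0:y1,x0:x1,::-1],(800,440),interpolation=cv2.INTER_CUBIC))
```

```text
(no output)
```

View pics/end.png

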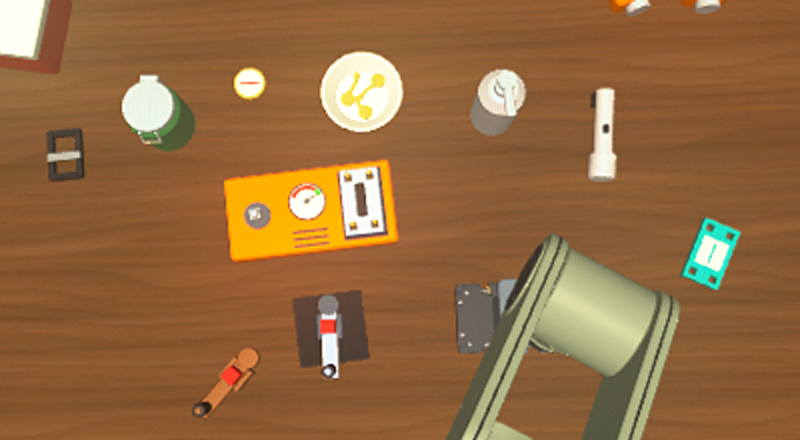

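The final picture shows the crank upright on its mat at (328,330), the cover over all four posts at (360,200), and the needle in the green at (312,198). Everything else is where it was, so I'm handing the job in.

```bash
python3 -c "
from workcell import env;print(env.job_done())"
```

```text
the job is handed in; nothing more can be done
None
```

I handed the job in at about 56 s: both blue packs and the cover are on the posts, the needle is in the green, and the crank is back upright on its mat. The hand-in call didn't report a verdict.

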